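Pin the noodle mill's crank and close the loop

TASK

Secure the crank on the noodle mill: take the loop pin out of its wooden block, feel for the cross hole in the mill's spindle with it, push it fully home from above without forcing it, its loop pointing outward past the spindle's end, then swing the sprung loop down over the spindle's end until it is fully shut. Let go, and leave the other kitchen things where they are.

Things in the scene. Friction and masses are not known exactly. Their poses are not given: they have to be found in the camera images.
- pin_grip (a point): Centre of the flat upright grip tab of the loose steel loop pin (95 to 130 g), which stands upright in its block. Tab: 20 mm along x, 12 mm thick along y (grip it across y), 26 mm tall. z runs up the pin; the open loop sticks out along -x. Under the tab is a round collar, 18 mm across, 12 mm tall. The pin can tilt a little in the grip.
- pin_seat (a point): Centre of the underside of the pin's collar, 25 mm below pin_grip, same axes. It lies on the spindle's top when the pin is home. Below it runs the round shank, 10 mm in diameter and 31 mm long.
- loop_bar (a point): Middle of the loop's outer cross bar, 42 mm from the hinge. The hinge runs along the pin's y through its axis, 6 mm above pin_seat. Loop: steel wire 4 mm thick, 38 mm wide outside. Open, it sticks out along the pin's -x, about level; shut, it hangs along the shank.
- loop (a joint): Angle of the loop (rad): 0.1 to 0.2 open, 1.745 fully shut round the spindle. A spring drives it shut, but a sprung catch holds it open until its outer bar is pushed down with some 4 to 9 N, by about 0.5 rad; then it swings shut by itself. It cannot shut if the spindle's end is not within it. Push the bar down from above, and get out of its way.
- block: The pin's wooden block, 64 x 64 x 42 mm, fixed; origin at the centre of its underside, z up. The pin stands in a loose 13 mm hole through its middle, the collar resting on the top.
- mill: Hand-cranked steel noodle mill, fixed: body 160 x 130 mm on a foot 200 x 150 mm, 150 mm tall; origin under its centre. Its square spindle sticks out of the -x face along the mill's -x. A round crank hub, 40 mm in diameter, sits on it beside the body, its outer face 27 mm from the nominal hole axis; the crank arm hangs below. The spindle does not turn.
- hole_nominal (a point): A point fixed on the mill at the height of the spindle's flat top, mid-width; axes as the mill's (spindle along x, its end towards -x). The upright 12 mm cross hole is nominally here, but the spindle has end play: the true hole is up to 12 mm off either way along x, never across. The spindle's end is 14 mm past the true hole axis.
- tumbler: Glass tumbler, 66 mm across, 90 mm tall, origin under its centre. A bystander.
- plate: White porcelain plate, 200 mm across, 22 mm tall, origin under its centre. A bystander.
- ladle: Steel ladle, its bowl 84 mm across with the origin under it, handle 240 mm long to its -x, lying low. A bystander.
- steamer_lid: Round bamboo steamer lid, 187 mm across, 56 mm tall, origin under its centre. A bystander.
- herb_box: Round plastic herb box with a flap, 100 mm across, 64 mm tall, origin under its centre. A bystander.
- timer: Round push-button timer, 64 mm across, 30 mm tall, origin under its centre. A bystander.
- pin_tip (a point): Lower end of the shank, 31 mm below pin_seat, same axes. The last 6 mm taper evenly from 10 mm to a flat tip 8 mm wide.
- spindle_axis (a point): On the spindle's axis, 11 mm below hole_nominal, fixed on the mill. The spindle is 22 x 22 mm and slides in its end play only under about 15 N. At this depth a sprung ball in the hole holds the pin: pushing past it takes some 4 to 8 N. Pin and mill must not press on each other with more than 25 N.
Not all that is in view belongs to the job. What is shaped like the part that bears pin_grip but blue is not meant.

How it is judged:
By the outcome, as a careful person would: the job done as asked, in the order asked, and still so for the second after the job is handed in, with the robot touching nothing.
It also fails if it takes over 72 s, if anything falls off the work surface, if the arm or the gripper's body presses on something with over 40 N, if the wrist force passes 120 N, or if a joint passes its speed limit or range.

ROBOT

A 6-joint arm with a two-finger parallel gripper is mounted at the origin on the work surface. World frame = base frame: x ahead of the robot, y to its left, z up, the work surface at z = 0. Lengths are in m, angles in rad, forces in N, time in s.
With the tool pointing down it reaches from about 0.4 to 0.925 m from the base axis. Payload 3.4 kg.
Tool frame: the origin (TCP) lies between the finger pads; the fingertips stand 14 mm ahead of it and the grasp point (between the pads) lies 5 mm behind it; z points along the fingers, y is the line along which they close (so a half turn about z gives the same grasp; the last joint's range is limited). The gripper opens to 85 mm and grips with 20 to 120 N. Pads are 22 mm wide; open, the fingers measure 114 mm over their backs; the gripper's body (76 mm by 85 mm) begins 54 mm behind the grasp point. The pads swing forward as they close: fully open they stand 13 mm farther back than shut.
Start: joints at [-1.276, 0.307, 1.506, -0, 1.328, -0.073], TCP at [0.207, -0.536, 0.245] pointing down, gripper open.
Joint ranges: [-3.12, 3.12], [-1.05, 2.28], [0.14, 2.33], [-1.42, 4.57], [0.1, 2.73], [-2.68, 2.68]. Speed limits (rad/s): [2.57, 2.57, 3.14, 3.14, 3.14, 3.14].

INTERFACE

Orientations are given as a 3x3 rotation matrix whose columns are the frame's x, y, z axes.
In Python, from cell import env gives the robot as it stands.
- The arm moves only by the tool drive_tool, never from a script. Its argument "targets" is a list of rows, each an object with "hand": the finger opening in cm, from 0 to 8.54; "offset": the shift along the tool's x, y, z in cm, a list of three; "turn": the turn, a rotation vector about the tool's x, y, z in rad, a list of three. A call has 1 to 20 rows; each row is the pose to reach, as a shift and turn from the pose commanded when the call began, along the tool's axes at that moment; what a row does not reach only later rows make up. A row lasts 1/8 s, in which the tool goes at most 62.5 mm and 10.7 degrees, less where a joint would pass 70% of its speed; a pose out of reach is approached as far as the arm can. A call with a gripper value outside its range is refused whole. The fingers move at their own pace and stop on an object; "force" is the grip in N (left out, the last holds). Time passes only in rows, so rows that repeat a pose let the fingers close. It gives the time, the measured TCP pose, the force, the opening and the grip force at its end, in the units of the state.
- env.get_state(): the state, without advancing time (a new reading comes with each control period).
- env.get_image(name): name is "scene" or "side" or "wrist"; returns a dict with "pixels" (384x512x3 uint8, red, green, blue), "K" (3x3 intrinsics, pixels), "D" ([k1, k2, p1, p2, k3] as OpenCV has them; the pictures are not rectified), "origin" and "attitude" of the camera in the world. Camera axes: x right, y down, z forward; pixel columns grow to the right and rows downward; lengths in m; the calibration is good to about 2 mm. A picture is of the moment at which its call begins. There is no depth.
- env.close_job(): hands the job in; it is judged then, once.
The state is a dict: "t": time; "q": joint angles; "qvel": joint speeds; "effort": joint torques, N m; "tcp_pos": TCP position; "tool_rot": TCP orientation; "force": force on the tool from outside, world axes, zero at the start; "moment": the same for the moment, N m; "opening": finger opening in m; "grip_force": force on a finger pad.
Only numpy, scipy, OpenCV 4.12 (cv2) and the standard library are available. Lean on these libraries where they do the work, as an engineer would, in place of code of your own. Each camera call takes 0.05 s, during which the arm holds its last target. There are 200 camera calls.

## Working session

There is one attempt and no reset: what is moved stays moved. The work goes in short steps, Python scripts to look and compute and a tool call to move; the robot and the scene stay as the last step left them, time stands still between calls to the robot, and variables do not carry over. Pictures are saved under pics/ and viewed, at most 10 in all, crops included, and the job is handed in when it is done.

Besides the shell and the picture viewer there is one more tool, called after "Call:" as a command line: name --argument value ..., lists and objects as JSON in quotes. drive_tool: Moves the arm, as the interface text tells. Its arguments: {"type":"object","properties":{"targets":{"type":"array","items":{"type":"object","properties":{"hand":{"type":"number"},"offset":{"type":"array","items":{"type":"number"}},"turn":{"type":"array","items":{"type":"number"}}}}},"force":{"type":"number"}},"required":["targets"]}

```bash
mkdir -p pics; ls; cat > h.py <<'E'
import numpy as np, cv2
from cell import env
def snap(n,f):
    d=env.get_image(n); cv2.imwrite('pics/'+f+'.png',d['pixels'][:,:,::-1]); np.savez('pics/'+f+'.npz',**{k:np.array(d[k]) for k in d}); return d
def load(f): return dict(np.load('pics/'+f+'.npz'))
def ray(d,u,v):
    p=cv2.undistortPoints(np.array([[[u,v]]],float),np.array(d['K']),np.array(d['D'])).ravel()
    r=np.array(d['attitude'])@np.r_[p,1]; return np.array(d['origin']),r/np.linalg.norm(r)
def onz(d,u,v,z):
    o,r=ray(d,u,v); return o+r*(z-o[2])/r[2]
def tri(*a):
    A=np.zeros((3,3));b=np.zeros(3)
    R=[ray(*x) for x in a]
    for o,r in R:
        P=np.eye(3)-np.outer(r,r);A+=P;b+=P@o
    x=np.linalg.solve(A,b); return x,[np.linalg.norm((np.eye(3)-np.outer(r,r))@(x-o)) for o,r in R]
def proj(d,X):
    R=np.array(d['attitude']); t=-R.T@np.array(d['origin'])
    return cv2.projectPoints(np.array(X,float).reshape(-1,1,3),cv2.Rodrigues(R.T)[0],t,np.array(d['K']),np.array(d['D']))[0].reshape(-1,2)
E
python3 - <<'E'
from h import *
for n in ['scene','side','wrist']:
    d=snap(n,n+'0'); print(n,np.round(d['origin'],3),np.round(d['attitude'],2).tolist())
a=cv2.imread('pics/scene0.png');b=cv2.imread('pics/side0.png')
E
```

```text
pics
scene [ 0.893 -0.527  0.982] [[0.82, 0.47, -0.34], [0.57, -0.65, 0.5], [0.01, -0.6, -0.8]]
side [0.109 0.691 0.993] [[-0.86, -0.39, 0.33], [-0.51, 0.66, -0.55], [-0.0, -0.64, -0.77]]
wrist [ 0.284 -0.507  0.373] [[0.36, -0.88, -0.3], [-0.93, -0.34, -0.11], [-0.0, 0.32, -0.95]]
```

View pics/scene0.png

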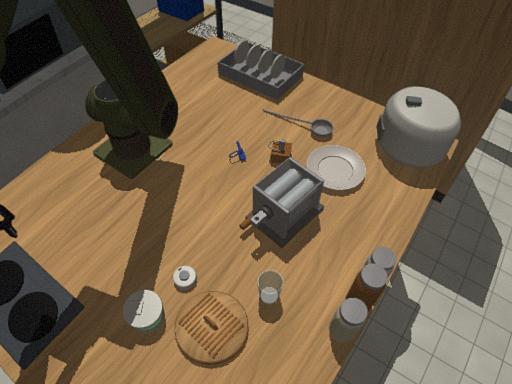

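View pics/side0.png

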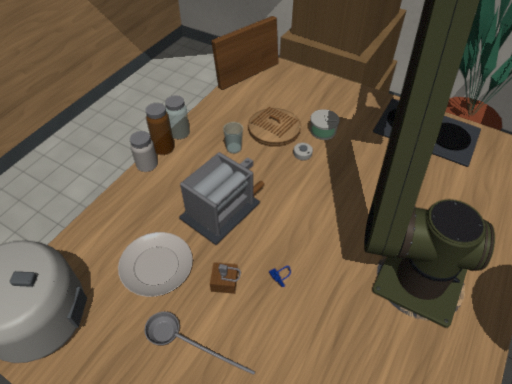

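Scene view: the wooden block with the steel pin is at (282,150) and the blue look-alike lies at (240,153). The mill is at (287,200), with its spindle end at about (258,217). Side view: block with pin at (225,277), blue one at (280,275), mill at (220,200), spindle partly hidden at about (250,163). Candidates for the pin are the steel one in the block at scene (282,147) and the loose blue one at (240,153). I choose the steel one and check it in a crop.

```bash
python3 - <<'E'
from h import *
a=cv2.imread('pics/scene0.png');b=cv2.imread('pics/side0.png')
f=lambda im,u,v,w,h,s:cv2.resize(im[v:v+h,u:u+w],None,fx=s,fy=s,interpolation=cv2.INTER_CUBIC)
c=[f(a,262,132,40,30,10),f(b,205,255,40,30,10),f(a,235,155,100,75,4),f(b,175,145,100,75,4)]
cv2.imwrite('pics/c1.png',np.vstack([np.hstack(c[:2]),np.hstack(c[2:])]))
E
```

```text
(no output)
```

View pics/c1.png

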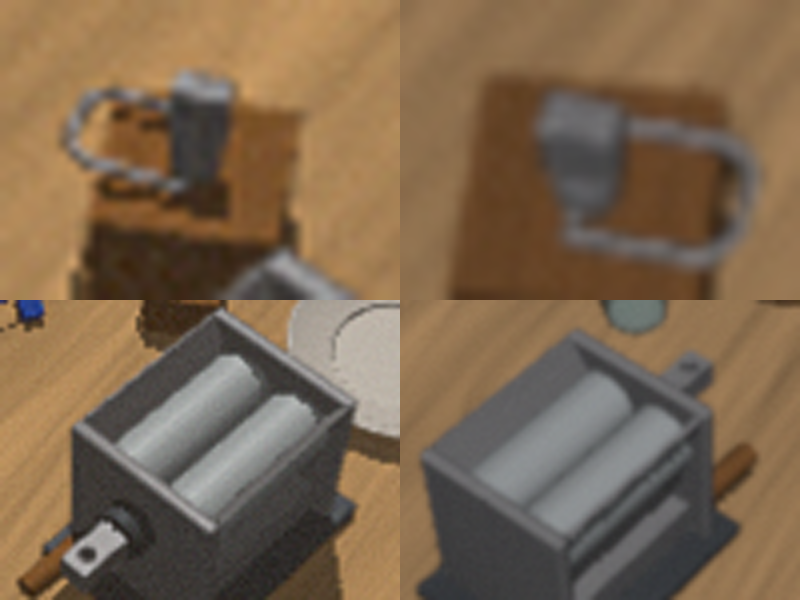

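The crop confirms it: a steel pin with an upright tab stands in the wooden block, its tab top at scene (282.3,139.8) and side (223,265.5). Its loop bar is at scene (268.7,145.5) and side (240.3,273.5). The spindle's cross hole shows at scene (257,218.3) and side (247,161.7). The mill's rim corners are clear.

```bash
python3 - <<'E'
from h import *
S=load('scene0');D=load('side0')
P=lambda n,x:print(n,np.round(x[0],4),np.round(x[1],4))
P('tabtop',tri((S,282.3,139.8),(D,223,265.5)))
P('bar',tri((S,268.7,145.5),(D,240.3,273.5)))
P('hole',tri((S,257,218.3),(D,247,161.7)))
for u,v in [(290.5,158),(323.3,181.3),(288.3,212),(253.8,187)]: print('rim',np.round(onz(S,u,v,.15),4))
for u,v in [(219,220.3),(175+157/4,145+32/4),(175+305/4,145+110/4),(175+165/4,145+248/4),(175+25/4,145+155/4)][1:]: print('rimside',np.round(onz(D,u,v,.15),4))
for u,v in [(273,142),(292,142.8),(290,156),(271.5,155)]: print('blk',np.round(onz(S,u,v,.042),4))
for u,v in [(214,262.8),(237.5,264.5),(236,283.5),(210.5,283)]: print('blkside',np.round(onz(D,u,v,.042),4))
E
```

```text
tabtop [0.4476 0.2705 0.0814] [0.0016 0.0016]
bar [0.4089 0.2514 0.0472] [0.0009 0.0009]
hole [ 0.5685 -0.046   0.109 ] [0.0011 0.0011]
rim [0.5429 0.1616 0.15  ]
rim [0.6642 0.141  0.15  ]
rim [ 0.64   -0.0042  0.15  ]
rim [0.5183 0.011  0.15  ]
rimside [0.6453 0.0055 0.15  ]
rimside [0.5148 0.0171 0.15  ]
rimside [0.5301 0.1664 0.15  ]
rimside [0.6557 0.1484 0.15  ]
blk [0.4095 0.2787 0.042 ]
blk [0.4642 0.3138 0.042 ]
blk [0.4913 0.2576 0.042 ]
blk [0.439  0.2253 0.042 ]
blkside [0.4855 0.2567 0.042 ]
blkside [0.43   0.2296 0.042 ]
blkside [0.404  0.2783 0.042 ]
blkside [0.4601 0.3101 0.042 ]
```

```bash
cat >> h.py <<'E'
from scipy.spatial.transform import Rotation as Ro
def Rdown(yang):  # tool z down, tool y at world angle yang (deg)
    a=np.radians(yang); y=np.array([np.cos(a),np.sin(a),0]); z=np.array([0,0,-1.]); return np.c_[np.cross(y,z),y,z]
def plan(*T):
    s=env.get_state(); R=np.array(s['tool_rot']); p=np.array(s['tcp_pos'])
    for P,Q in T:
        print('off cm',np.round(R.T@(np.array(P)-p)*100,2).tolist(),'turn',np.round(Ro.from_matrix(R.T@(R if Q is None else Q)).as_rotvec(),3).tolist())
def st():
    s=env.get_state(); print('t',round(s['t'],2),'p',np.round(s['tcp_pos'],4),'yang',round(np.degrees(np.arctan2(*np.array(s['tool_rot'])[[1,0],1])),1),'zax',np.round(np.array(s['tool_rot'])[:,2],3),'F',np.round(s['force'],1),'M',np.round(s['moment'],2),'op',round(s['opening'],4),'g',round(s['grip_force'],1),'q',np.round(s['q'],2))
E
python3 - <<'E'
from h import *
st(); print(np.round(env.get_state()['tool_rot'],3))
for a in (117,-63): plan(((.5,-.15,.27),Rdown(a)),((.448,.27,.20),Rdown(a)))
E
```

```text
t 0.15 p [ 0.2071 -0.5359  0.2446] yang -68.9 zax [-0.     0.001 -1.   ] F [-0.7  0.2  0.2] M [ 0.02 -0.04 -0.03] op 0.0854 g 0.0 q [-1.28  0.31  1.51 -0.    1.33 -0.07]
[[ 0.933  0.36  -0.   ]
 [ 0.36  -0.933  0.001]
 [ 0.    -0.002 -1.   ]]
off cm [41.23, -25.44, -2.5] turn [-0.0, 0.002, 3.039]
off cm [51.52, -66.48, 4.57] turn [-0.0, 0.002, 3.039]
off cm [41.23, -25.44, -2.5] turn [-0.002, -0.0, -0.102]
off cm [51.52, -66.48, 4.57] turn [-0.002, -0.0, -0.102]
```

Call:
drive_tool --targets '[{"hand":8.54,"offset":[41,-25,-2.5],"turn":[0,0,-0.1]},{"hand":8.54,"offset":[41,-25,-2.5],"turn":[0,0,-0.1]},{"hand":8.54,"offset":[41,-25,-2.5],"turn":[0,0,-0.1]},{"hand":8.54,"offset":[41,-25,-2.5],"turn":[0,0,-0.1]},{"hand":8.54,"offset":[41,-25,-2.5],"turn":[0,0,-0.1]},{"hand":8.54,"offset":[41,-25,-2.5],"turn":[0,0,-0.1]},{"hand":8.54,"offset":[41,-25,-2.5],"turn":[0,0,-0.1]},{"hand":8.54,"offset":[41,-25,-2.5],"turn":[0,0,-0.1]},{"hand":8.54,"offset":[51.5,-66.5,4.5],"turn":[0,0,-0.1]},{"hand":8.54,"offset":[51.5,-66.5,4.5],"turn":[0,0,-0.1]},{"hand":8.54,"offset":[51.5,-66.5,4.5],"turn":[0,0,-0.1]},{"hand":8.54,"offset":[51.5,-66.5,4.5],"turn":[0,0,-0.1]},{"hand":8.54,"offset":[51.5,-66.5,4.5],"turn":[0,0,-0.1]},{"hand":8.54,"offset":[51.5,-66.5,4.5],"turn":[0,0,-0.1]},{"hand":8.54,"offset":[51.5,-66.5,4.5],"turn":[0,0,-0.1]},{"hand":8.54,"offset":[51.5,-66.5,4.5],"turn":[0,0,-0.1]},{"hand":8.54,"offset":[51.5,-66.5,4.5],"turn":[0,0,-0.1]},{"hand":8.54,"offset":[51.5,-66.5,4.5],"turn":[0,0,-0.1]}]'

```text
t: 2.4
tcp_pos: [0.4481, 0.2683, 0.2004]
tool_rot: [[0.893, 0.45, 0.0], [0.45, -0.893, -0.0], [-0.0, 0.0, -1.0]]
force: [-1.0, -0.6, -0.2]
opening: 0.0854
grip_force: 0.0
```

```bash
python3 - <<'E'
from h import *
st(); d=snap('wrist','w1')
print(proj(d,[[.4476,.2705,.08]]))
E
```

```text
t 2.4 p [0.4481 0.2683 0.2004] yang -63.2 zax [ 0. -0. -1.] F [-1.  -0.6 -0.2] M [-0.   -0.03  0.04] op 0.0854 g 0.0 q [ 0.46  0.27  1.68 -0.    1.19  1.56]
[[254.11351408 193.94593007]]
```

View pics/w1.png

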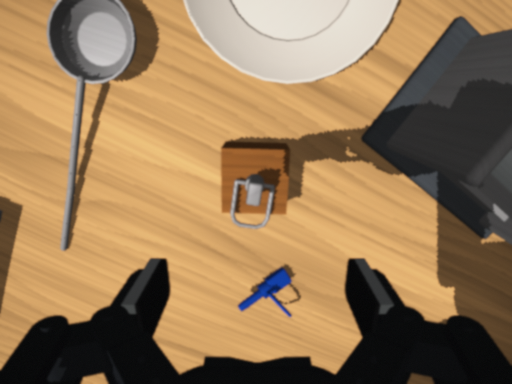

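The wrist view shows the block at (255,180) with the pin's tab at about (256,190). Its loop reaches down to about (251,226), and the blue look-alike lies well clear at (270,288). I'll segment the steel for yaw and position.

```bash
python3 - <<'E'
from h import *
d=load('w1'); im=d['pixels'][:,:,::-1].copy()
hsv=cv2.cvtColor(im,cv2.COLOR_BGR2HSV)
m=((hsv[...,1]<60)&(hsv[...,2]>60)).astype(np.uint8)*255
w=np.zeros_like(m); w[165:236,222:292]=m[165:236,222:292]
n,l,s,c=cv2.connectedComponentsWithStats(w); print(s[1:].tolist())
# block top
b=((hsv[...,1]>110)&(hsv[...,2]<170)&(hsv[...,2]>50)).astype(np.uint8)*255
cr=lambda x:cv2.resize(x[135:240,215:300],None,fx=4.5,fy=4.5,interpolation=cv2.INTER_CUBIC)
cv2.imwrite('pics/c2.png',np.hstack([cr(im),cv2.cvtColor(cr(w),cv2.COLOR_GRAY2BGR)]))
E
```

```text
[[253, 175, 1, 1, 1], [231, 177, 43, 52, 836]]
```

View pics/c2.png

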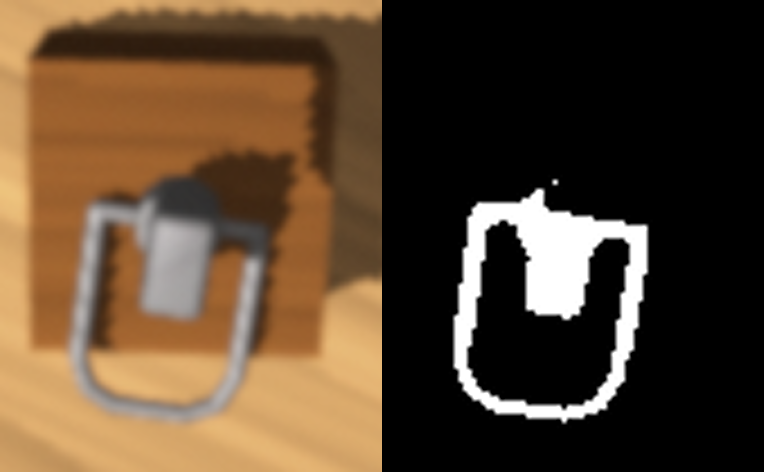

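Close view: the tab's top face is centred at px (254.6,194.3), 0.5 px from the prediction. The loop's hinge corners are at crop (90,210) and (262,232), and its bar middle at (155,408).

```bash
python3 - <<'E'
from h import *
d=load('w1'); g=lambda x,y,z:onz(d,215+(x+.5)/4.5-.5,135+(y+.5)/4.5-.5,z)
ang=lambda v:np.round(np.degrees(np.arctan2(v[1],v[0])),1)
t=g(178,267,.08);print('tab',t.round(4))
a,b,c=g(92,211,.048),g(262,232,.048),g(155,408,.044)
print(np.linalg.norm(a-b),ang(a-b)-90,'bar',c.round(4),ang((a+b)/2-c),np.linalg.norm((a+b)/2-c),((a+b)/2).round(4))
l1,l2=g(80,340,.045),g(243,340,.045);print('legs',ang(g(94,225,.048)-l1),ang(g(258,245,.048)-l2))
k=[g(x,y,.08) for x,y in[(160,222),(213,220),(198,318),(142,308)]];print('tabedges',ang(k[0]-k[3]),ang(k[1]-k[2]))
q=[g(x,y,.042) for x,y in[(32,58),(322,350),(32,352)]];print('blockcentre',((q[0]+q[1])/2).round(4),ang(q[0]-q[2]))
plan(((t[0],t[1],.077),Rdown(-71)))
E
```

```text
tab [0.4476 0.2705 0.08  ]
0.035613049516739784 19.400000000000006 bar [0.4053 0.2554 0.044 ] 20.2 0.04449044910167365 [0.4469 0.2706 0.048 ]
legs 18.6 19.7
tabedges 15.0 18.6
blockcentre [0.4482 0.2703 0.042 ] 24.7
off cm [0.04, -0.23, 12.36] turn [0.0, -0.0, 0.135]
```

Call:
drive_tool --targets '[{"hand":6,"offset":[0,-0.2,4],"turn":[0,0,0.13]},{"hand":5,"offset":[0,-0.2,8],"turn":[0,0,0.13]},{"hand":5,"offset":[0,-0.2,10],"turn":[0,0,0.13]},{"hand":5,"offset":[0,-0.2,11.5],"turn":[0,0,0.13]},{"hand":5,"offset":[0,-0.2,12.5],"turn":[0,0,0.13]},{"hand":5,"offset":[0,-0.2,13.2],"turn":[0,0,0.13]},{"hand":5,"offset":[0,-0.2,13.2],"turn":[0,0,0.13]},{"hand":5,"offset":[0,-0.2,13.2],"turn":[0,0,0.13]}]' --force 60

```text
t: 3.45
tcp_pos: [0.4474, 0.2716, 0.0688]
tool_rot: [[0.943, 0.332, 0.001], [0.332, -0.943, 0.001], [0.001, -0.0, -1.0]]
force: [-0.8, -0.4, -0.3]
opening: 0.0496
grip_force: 0.0
```

```bash
python3 - <<'E'
from h import *
st(); d=snap('wrist','w2')
cv2.imwrite('pics/w2.png',cv2.resize(d['pixels'][150:384,100:420,::-1],None,fx=2.4,fy=2.4))
E
```

```text
t 3.45 p [0.4474 0.2716 0.0688] yang -70.6 zax [ 0.001  0.001 -1.   ] F [-0.8 -0.4 -0.3] M [ 0.    0.02 -0.  ] op 0.0496 g 0.0 q [0.46 0.44 1.84 0.   0.87 1.7 ]
```

View pics/w2.png

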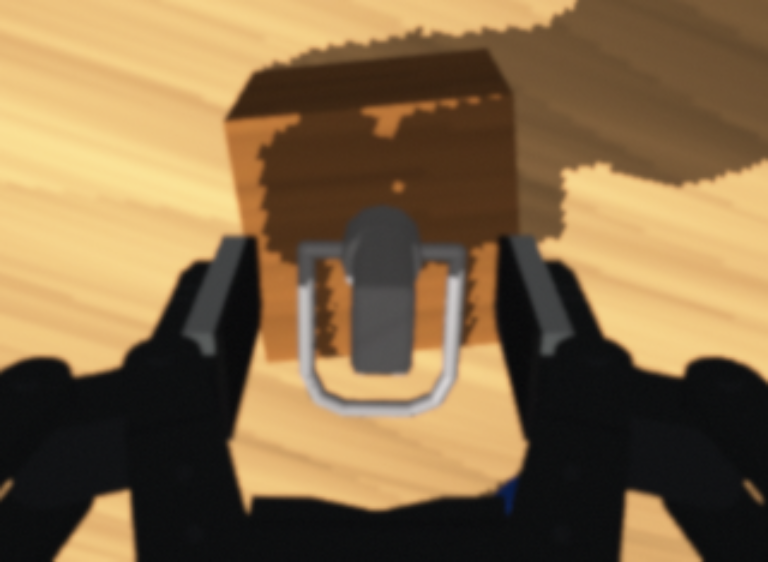

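The tab sits centred between the open fingers at (382,330), aligned in yaw, and the loop is clear of the fingertips. I close now.

Call:
drive_tool --targets '[{"hand":0.8,"offset":[0,0,0],"turn":[0,0,0]},{"hand":0.8,"offset":[0,0,0],"turn":[0,0,0]},{"hand":0.8,"offset":[0,0,0],"turn":[0,0,0]},{"hand":0.8,"offset":[0,0,0],"turn":[0,0,0]},{"hand":0.8,"offset":[0,0,0],"turn":[0,0,0]},{"hand":0.8,"offset":[0,0,0],"turn":[0,0,0]}]' --force 60

```text
t: 4.25
tcp_pos: [0.4472, 0.2715, 0.0686]
tool_rot: [[0.943, 0.332, 0.0], [0.332, -0.943, 0.0], [0.001, -0.0, -1.0]]
force: [-0.9, 0.2, 5.1]
opening: 0.0111
grip_force: 59.1
```

```bash
python3 - <<'E'
from h import *
st()
E
```

```text
t 4.25 p [0.4472 0.2715 0.0686] yang -70.6 zax [ 0.  0. -1.] F [-0.9  0.2  5.1] M [0.08 0.17 0.01] op 0.0111 g 59.1 q [0.46 0.44 1.84 0.   0.87 1.7 ]
```

```bash
python3 - <<'E'
from h import *
plan(((.4472,.2715,.25),None),((.5685,-.046,.25),Rdown(-7.3)),((.5685,-.046,.21),Rdown(-7.3)))
E
```

```text
off cm [0.01, 0.0, -18.14] turn [0.0, 0.0, 0.0]
off cm [0.9, 33.98, -18.14] turn [0.0, -0.001, -1.105]
off cm [0.9, 33.98, -14.14] turn [0.0, -0.001, -1.105]
```

Call:
drive_tool --targets '[{"hand":0.8,"offset":[0,0,-1.5],"turn":[0,0,0]},{"hand":0.8,"offset":[0,0,-4],"turn":[0,0,0]},{"hand":0.8,"offset":[0,0,-8],"turn":[0,0,0]},{"hand":0.8,"offset":[0,0,-13],"turn":[0,0,0]},{"hand":0.8,"offset":[0,0,-18],"turn":[0,0,0]},{"hand":0.8,"offset":[0.1,4,-18],"turn":[0,0,-0.12]},{"hand":0.8,"offset":[0.2,8,-18],"turn":[0,0,-0.25]},{"hand":0.8,"offset":[0.3,12,-18],"turn":[0,0,-0.38]},{"hand":0.8,"offset":[0.4,16,-18],"turn":[0,0,-0.5]},{"hand":0.8,"offset":[0.5,20,-18],"turn":[0,0,-0.63]},{"hand":0.8,"offset":[0.6,24,-18],"turn":[0,0,-0.76]},{"hand":0.8,"offset":[0.8,28,-18],"turn":[0,0,-0.9]},{"hand":0.8,"offset":[0.9,31.5,-18],"turn":[0,0,-1.0]},{"hand":0.8,"offset":[0.9,34,-18],"turn":[0,0,-1.105]},{"hand":0.8,"offset":[0.9,34,-16],"turn":[0,0,-1.105]},{"hand":0.8,"offset":[0.9,34,-14.2],"turn":[0,0,-1.105]},{"hand":0.8,"offset":[0.9,34,-14.2],"turn":[0,0,-1.105]},{"hand":0.8,"offset":[0.9,34,-14.2],"turn":[0,0,-1.105]}]'

```text
t: 6.5
tcp_pos: [0.5687, -0.0463, 0.211]
tool_rot: [[0.127, 0.992, 0.001], [0.992, -0.127, -0.0], [-0.0, 0.001, -1.0]]
force: [-0.9, -0.3, -0.7]
opening: 0.0109
grip_force: 58.7
```

```bash
python3 - <<'E'
from h import *
st(); d=snap('wrist','w3'); print(proj(d,[[.5685,-.046,.109]]))
snap('side','side3');snap('scene','scene3')
cv2.imwrite('pics/w3c.png',cv2.resize(d['pixels'][120:320,150:360,::-1],None,fx=3,fy=3,interpolation=cv2.INTER_CUBIC))
E
```

```text
t 6.5 p [ 0.5687 -0.0463  0.211 ] yang -7.3 zax [ 0.001 -0.    -1.   ] F [-0.9 -0.3 -0.7] M [-0.07  0.03  0.02] op 0.0109 g 58.7 q [-0.16  0.33  1.57 -0.    1.25 -0.03]
[[257.09128322 201.69012747]]
```

View pics/w3c.png

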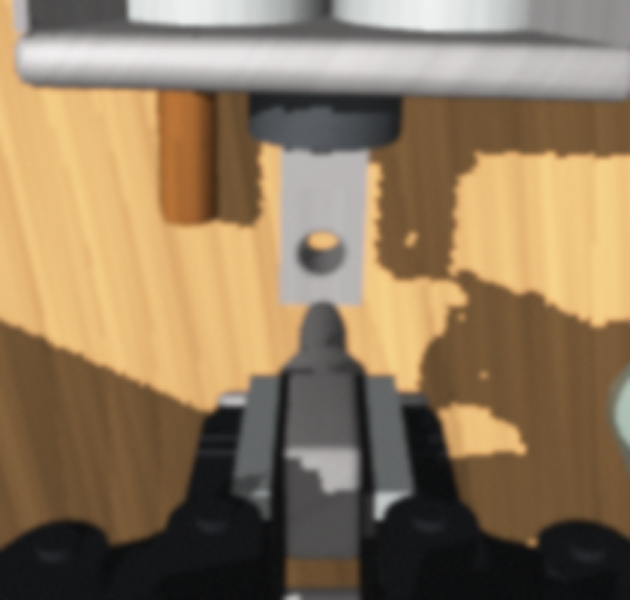

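The spindle's hole is at crop (321,252), full-frame (257,204), with light showing through it. The pin tip is at crop (322,305), centred on the spindle's width. The spindle's edges run parallel to the tool's x.

```bash
python3 - <<'E'
from h import *
d=load('w3'); f=lambda x,y:(150+(x+.5)/3-.5,120+(y+.5)/3-.5)
g=lambda x,y,z:onz(d,*f(x,y),z)
ang=lambda v:np.round(np.degrees(np.arctan2(v[1],v[0])),1)
s=env.get_state();R=np.array(s['tool_rot']);p=np.array(s['tcp_pos'])
h=g(321.5,252,.109);print('hole',h.round(4))
print('width',[np.linalg.norm(g(a,y,.109)-g(b,y,.109)).round(4) for a,b,y in[(285,370,155),(282,362,300)]])
a,b,c,e=g(285,155,.109),g(281.5,300,.109),g(369,155,.109),g(362.5,300,.109)
print('edges',ang(a-b),ang(c-e),'end',ang(b-e)-90,'hole-end',(h-(b+e)/2)[:2]@R[:2,0])
print('lateral of mid line near hole', (R.T@(((b+e)/2+(a+c)/2)/2-p)).round(4))
print('rim',ang(g(20,70,.15)-g(600,76,.15))-90)
t=p+R@[0,0,.0576];print('tip proj',proj(d,[t]),'seen',f(322,303),'tip seen at z',(R.T@(g(322,305,t[2])-p)).round(4))
print('hole in tool',(R.T@(h-p)).round(4))
E
```

```text
hole [ 0.5681 -0.0476  0.109 ]
width [np.float64(0.0215), np.float64(0.0213)]
edges 80.6 81.1 end 82.69999999999999 hole-end 0.01358676009658331
lateral of mid line near hole [ 0.0048 -0.0002  0.1023]
rim 82.1
tip proj [[258.19866702 225.11871891]] seen (257.0, 220.66666666666669) tip seen at z [ 0.0027 -0.0008  0.0576]
hole in tool [-0.0015 -0.001   0.1023]
```

Call:
drive_tool --targets '[{"hand":0.8,"offset":[0,-0.02,1.5],"turn":[0,0,0.01]},{"hand":0.8,"offset":[0,-0.02,3],"turn":[0,0,0.01]},{"hand":0.8,"offset":[0,-0.02,3.8],"turn":[0,0,0.01]},{"hand":0.8,"offset":[0,-0.02,4.0],"turn":[0,0,0.01]},{"hand":0.8,"offset":[0,-0.02,4.2],"turn":[0,0,0.01]},{"hand":0.8,"offset":[0,-0.02,4.4],"turn":[0,0,0.01]},{"hand":0.8,"offset":[0,-0.02,4.5],"turn":[0,0,0.01]},{"hand":0.8,"offset":[0,-0.02,4.5],"turn":[0,0,0.01]}]'

```text
t: 7.65
tcp_pos: [0.5683, -0.0463, 0.1654]
tool_rot: [[0.137, 0.991, 0.0], [0.991, -0.137, -0.0], [-0.0, 0.0, -1.0]]
force: [0.3, -0.5, -1.1]
opening: 0.0109
grip_force: 58.7
```

```bash
python3 - <<'E'
from h import *
S=load('scene0');D=load('side0');W=load('w3')
print(tri((S,257,218.3),(D,247,161.7),(W,257,203.7))); st()
E
```

```text
(array([ 0.56849676, -0.04659453,  0.10934444]), [np.float64(0.0014110796552568475), np.float64(0.0009330718857026803), np.float64(0.0009111062657452377)])
t 7.65 p [ 0.5683 -0.0463  0.1654] yang -7.9 zax [ 0. -0. -1.] F [ 0.3 -0.5 -1.1] M [0.01 0.01 0.  ] op 0.0109 g 58.7 q [-0.16  0.37  1.63 -0.    1.14 -0.02]
```

Call:
drive_tool --targets '[{"hand":0.8,"offset":[0,0,0.1],"turn":[0,0,0]},{"hand":0.8,"offset":[0,0,0.2],"turn":[0,0,0]},{"hand":0.8,"offset":[0,0,0.3],"turn":[0,0,0]},{"hand":0.8,"offset":[0,0,0.3],"turn":[0,0,0]}]'

```text
t: 8.15
tcp_pos: [0.5682, -0.0463, 0.1622]
tool_rot: [[0.137, 0.991, -0.0], [0.991, -0.137, 0.0], [0.0, -0.0, -1.0]]
force: [-0.0, -0.4, -1.0]
opening: 0.0109
grip_force: 58.7
```

Call:
drive_tool --targets '[{"hand":0.8,"offset":[0,0,0.1],"turn":[0,0,0]},{"hand":0.8,"offset":[0,0,0.2],"turn":[0,0,0]},{"hand":0.8,"offset":[0,0,0.2],"turn":[0,0,0]}]'

```text
t: 8.52
tcp_pos: [0.5683, -0.0463, 0.1602]
tool_rot: [[0.137, 0.991, -0.0], [0.991, -0.137, 0.0], [0.0, -0.0, -1.0]]
force: [-0.1, -0.6, -0.3]
opening: 0.0114
grip_force: 58.7
```

Call:
drive_tool --targets '[{"hand":0.8,"offset":[0,0,0.1],"turn":[0,0,0]},{"hand":0.8,"offset":[0,0,0.1],"turn":[0,0,0]}]'

```text
t: 8.78
tcp_pos: [0.5686, -0.0463, 0.1594]
tool_rot: [[0.137, 0.991, 0.001], [0.991, -0.137, -0.0], [0.0, 0.001, -1.0]]
force: [0.4, -0.2, -0.2]
opening: 0.011
grip_force: 58.7
```

Call:
drive_tool --targets '[{"hand":0.8,"offset":[0,0,0.1],"turn":[0,0,0]},{"hand":0.8,"offset":[0,0,0.1],"turn":[0,0,0]}]'

```text
t: 9.02
tcp_pos: [0.5688, -0.0463, 0.1584]
tool_rot: [[0.137, 0.991, 0.001], [0.991, -0.137, -0.0], [0.0, 0.001, -1.0]]
force: [1.0, -1.5, -1.0]
opening: 0.0116
grip_force: 58.6
```

```bash
python3 - <<'E'
from h import *
st(); d=snap('wrist','w4'); snap('side','side4')
cv2.imwrite('pics/w4c.png',cv2.resize(d['pixels'][140:290,180:340,::-1],None,fx=4,fy=4,interpolation=cv2.INTER_CUBIC))
E
```

```text
t 9.03 p [ 0.5688 -0.0463  0.1584] yang -7.9 zax [ 0.001 -0.    -1.   ] F [ 1.  -1.5 -1. ] M [ 0.03 -0.37 -0.04] op 0.0116 g 58.6 q [-0.16  0.38  1.63  0.    1.13 -0.02]
```

View pics/w4c.png

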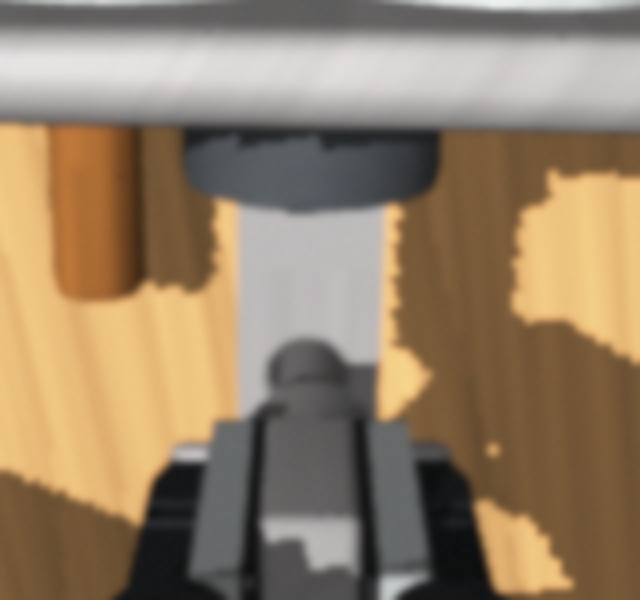

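The tip has entered the hole at crop (307,365), with the hole's dark rim visible round its front side, and the force stays near zero. I continue in small steps.

Call:
drive_tool --targets '[{"hand":0.8,"offset":[0,0,0.1],"turn":[0,0,0]},{"hand":0.8,"offset":[0,0,0.2],"turn":[0,0,0]},{"hand":0.8,"offset":[0,0,0.2],"turn":[0,0,0]}]'

```text
t: 9.5
tcp_pos: [0.5688, -0.0464, 0.1564]
tool_rot: [[0.137, 0.991, 0.001], [0.991, -0.137, -0.0], [-0.0, 0.001, -1.0]]
force: [1.8, -0.2, -0.8]
opening: 0.0107
grip_force: 58.7
```

```bash
python3 - <<'E'
from h import *
st()
E
```

```text
t 9.5 p [ 0.5688 -0.0464  0.1564] yang -7.8 zax [ 0.001 -0.    -1.   ] F [ 1.8 -0.2 -0.8] M [-0.07 -0.67 -0.01] op 0.0107 g 58.7 q [-0.16  0.38  1.64 -0.    1.12 -0.02]
```

Call:
drive_tool --targets '[{"hand":0.8,"offset":[0,0.08,0],"turn":[0,0,0]},{"hand":0.8,"offset":[0,0.08,0.1],"turn":[0,0,0]},{"hand":0.8,"offset":[0,0.08,0.2],"turn":[0,0,0]},{"hand":0.8,"offset":[0,0.08,0.2],"turn":[0,0,0]}]'

```text
t: 10.0
tcp_pos: [0.5691, -0.0464, 0.1541]
tool_rot: [[0.137, 0.991, -0.0], [0.991, -0.137, 0.0], [0.0, -0.0, -1.0]]
force: [2.9, -0.4, -1.1]
opening: 0.0106
grip_force: 58.6
```

```bash
python3 - <<'E'
from h import *
st()
E
```

```text
t 10.0 p [ 0.5691 -0.0464  0.1541] yang -7.9 zax [-0.  0. -1.] F [ 2.9 -0.4 -1.1] M [-0.03 -0.58  0.03] op 0.0106 g 58.6 q [-0.16  0.38  1.64  0.    1.12 -0.02]
```

Call:
drive_tool --targets '[{"hand":0.8,"offset":[0,0.08,0],"turn":[0,0,0]},{"hand":0.8,"offset":[0,0.08,0],"turn":[0,0,0]},{"hand":0.8,"offset":[0,0.08,0],"turn":[0,0,0]}]'

```text
t: 10.38
tcp_pos: [0.5693, -0.0465, 0.154]
tool_rot: [[0.137, 0.991, -0.001], [0.991, -0.137, 0.0], [-0.0, -0.001, -1.0]]
force: [0.4, -0.4, -1.8]
opening: 0.011
grip_force: 58.7
```

```bash
python3 - <<'E'
from h import *
st()
E
```

```text
t 10.38 p [ 0.5693 -0.0465  0.154 ] yang -7.8 zax [-0.001  0.    -1.   ] F [ 0.4 -0.4 -1.8] M [-0.06 -0.22 -0.08] op 0.011 g 58.7 q [-0.16  0.39  1.64 -0.    1.12 -0.02]
```

Call:
drive_tool --targets '[{"hand":0.8,"offset":[0,0.02,0.1],"turn":[0,0,0]},{"hand":0.8,"offset":[0,0.02,0.2],"turn":[0,0,0]},{"hand":0.8,"offset":[0,0.02,0.3],"turn":[0,0,0]},{"hand":0.8,"offset":[0,0.02,0.3],"turn":[0,0,0]}]'

```text
t: 10.88
tcp_pos: [0.5696, -0.0466, 0.151]
tool_rot: [[0.137, 0.991, -0.001], [0.991, -0.137, -0.0], [-0.0, -0.001, -1.0]]
force: [-0.4, -1.5, -1.3]
opening: 0.011
grip_force: 58.7
```

Call:
drive_tool --targets '[{"hand":0.8,"offset":[0,0,0.1],"turn":[0,0,0]},{"hand":0.8,"offset":[0,0,0.2],"turn":[0,0,0]},{"hand":0.8,"offset":[0,0,0.3],"turn":[0,0,0]},{"hand":0.8,"offset":[0,0,0.3],"turn":[0,0,0]}]'

```text
t: 11.38
tcp_pos: [0.5697, -0.0466, 0.1481]
tool_rot: [[0.137, 0.991, -0.001], [0.991, -0.137, -0.0], [-0.0, -0.001, -1.0]]
force: [-1.7, -1.6, -0.5]
opening: 0.0108
grip_force: 58.8
```

```bash
python3 - <<'E'
from h import *
st()
E
```

```text
t 11.38 p [ 0.5697 -0.0466  0.1481] yang -7.9 zax [-0.001 -0.    -1.   ] F [-1.7 -1.6 -0.5] M [-0.26  0.34  0.05] op 0.0108 g 58.8 q [-0.16  0.39  1.64 -0.    1.11 -0.02]
```

Call:
drive_tool --targets '[{"hand":0.8,"offset":[-0.05,-0.05,0.1],"turn":[0,0,0]},{"hand":0.8,"offset":[-0.05,-0.05,0.2],"turn":[0,0,0]},{"hand":0.8,"offset":[-0.05,-0.05,0.3],"turn":[0,0,0]},{"hand":0.8,"offset":[-0.05,-0.05,0.3],"turn":[0,0,0]}]'

```text
t: 11.88
tcp_pos: [0.5697, -0.0468, 0.1452]
tool_rot: [[0.137, 0.991, 0.0], [0.991, -0.137, 0.0], [0.0, 0.0, -1.0]]
force: [-0.2, -0.2, -1.1]
opening: 0.0106
grip_force: 58.7
```

Call:
drive_tool --targets '[{"hand":0.8,"offset":[0,0,0.1],"turn":[0,0,0]},{"hand":0.8,"offset":[0,0,0.2],"turn":[0,0,0]},{"hand":0.8,"offset":[0,0,0.2],"turn":[0,0,0]}]'

```text
t: 12.25
tcp_pos: [0.5697, -0.0469, 0.1432]
tool_rot: [[0.137, 0.991, 0.0], [0.991, -0.137, 0.0], [0.0, 0.0, -1.0]]
force: [-0.2, -0.0, -1.6]
opening: 0.011
grip_force: 58.7
```

```bash
python3 - <<'E'
from h import *
st()
E
```

```text
t 12.25 p [ 0.5697 -0.0469  0.1432] yang -7.9 zax [ 0.  0. -1.] F [-0.2 -0.  -1.6] M [-0.12  0.05 -0.04] op 0.011 g 58.7 q [-0.16  0.4   1.65  0.    1.09 -0.02]
```

Call:
drive_tool --targets '[{"hand":0.8,"offset":[0,0,0.1],"turn":[0,0,0]},{"hand":0.8,"offset":[0,0,0.2],"turn":[0,0,0]},{"hand":0.8,"offset":[0,0,0.2],"turn":[0,0,0]}]'

```text
t: 12.62
tcp_pos: [0.5696, -0.0469, 0.1412]
tool_rot: [[0.137, 0.991, 0.0], [0.991, -0.137, 0.0], [0.0, 0.0, -1.0]]
force: [0.0, 0.1, -1.0]
opening: 0.0111
grip_force: 58.7
```

Call:
drive_tool --targets '[{"hand":0.8,"offset":[0,0,0.1],"turn":[0,0,0]},{"hand":0.8,"offset":[0,0,0.2],"turn":[0,0,0]},{"hand":0.8,"offset":[0,0,0.2],"turn":[0,0,0]}]'

```text
t: 13.0
tcp_pos: [0.5696, -0.0469, 0.1392]
tool_rot: [[0.137, 0.991, 0.0], [0.991, -0.137, 0.0], [0.0, 0.0, -1.0]]
force: [0.4, 1.3, -2.2]
opening: 0.0107
grip_force: 58.7
```

Call:
drive_tool --targets '[{"hand":0.8,"offset":[0,0,0.1],"turn":[0,0,0]},{"hand":0.8,"offset":[0,0,0.2],"turn":[0,0,0]},{"hand":0.8,"offset":[0,0,0.2],"turn":[0,0,0]}]'

```text
t: 13.38
tcp_pos: [0.5696, -0.047, 0.1377]
tool_rot: [[0.137, 0.991, 0.0], [0.991, -0.137, -0.0], [0.0, 0.0, -1.0]]
force: [-0.4, 0.3, 1.7]
opening: 0.011
grip_force: 59.3
```

Call:
drive_tool --targets '[{"hand":0.8,"offset":[0,0,0.05],"turn":[0,0,0]},{"hand":0.8,"offset":[0,0,0.1],"turn":[0,0,0]},{"hand":0.8,"offset":[0,0,0.1],"turn":[0,0,0]}]'

```text
t: 13.75
tcp_pos: [0.5696, -0.0469, 0.1376]
tool_rot: [[0.137, 0.991, 0.001], [0.991, -0.137, -0.0], [-0.0, 0.001, -1.0]]
force: [-1.9, 0.6, 8.9]
opening: 0.0107
grip_force: 60.2
```

Call:
drive_tool --targets '[{"hand":0.8,"offset":[0,0,0.05],"turn":[0,0,0]},{"hand":0.8,"offset":[0,0,0.1],"turn":[0,0,0]},{"hand":0.8,"offset":[0,0,0.1],"turn":[0,0,0]}]'

```text
t: 14.12
tcp_pos: [0.5696, -0.047, 0.1375]
tool_rot: [[0.137, 0.991, 0.001], [0.991, -0.137, -0.0], [-0.0, 0.001, -1.0]]
force: [-4.1, 0.1, 14.3]
opening: 0.011
grip_force: 61.0
```

```bash
python3 - <<'E'
from h import *
st()
E
```

```text
t 14.12 p [ 0.5696 -0.047   0.1375] yang -7.8 zax [ 0.001 -0.    -1.   ] F [-4.1  0.1 14.3] M [0.08 0.81 0.02] op 0.011 g 61.0 q [-0.16  0.4   1.66 -0.    1.08 -0.02]
```

Call:
drive_tool --targets '[{"hand":0.8,"offset":[0,0,-0.1],"turn":[0,0,0]},{"hand":0.8,"offset":[0,0,-0.2],"turn":[0,0,0]},{"hand":0.8,"offset":[0,0,-0.2],"turn":[0,0,0]}]'

```text
t: 14.5
tcp_pos: [0.5696, -0.047, 0.1376]
tool_rot: [[0.137, 0.991, 0.0], [0.991, -0.137, -0.0], [-0.0, 0.0, -1.0]]
force: [-1.7, 0.0, 5.5]
opening: 0.0108
grip_force: 59.5
```

```bash
python3 - <<'E'
from h import *
st()
a=snap('scene','scene5');b=snap('side','side5');d=snap('wrist','w5')
f=lambda d,u,v,w,h,s:cv2.resize(d['pixels'][v:v+h,u:u+w,::-1],None,fx=s,fy=s,interpolation=cv2.INTER_CUBIC)
cv2.imwrite('pics/c5.png',np.vstack([np.hstack([f(a,232,192,50,37,8),f(b,225,142,50,37,8)]),f(d,170,150,200,75,4)]))
E
```

```text
t 14.5 p [ 0.5696 -0.047   0.1376] yang -7.8 zax [ 0. -0. -1.] F [-1.7  0.   5.5] M [0.09 0.28 0.01] op 0.0108 g 59.5 q [-0.16  0.4   1.66 -0.    1.08 -0.02]
```

View pics/c5.png

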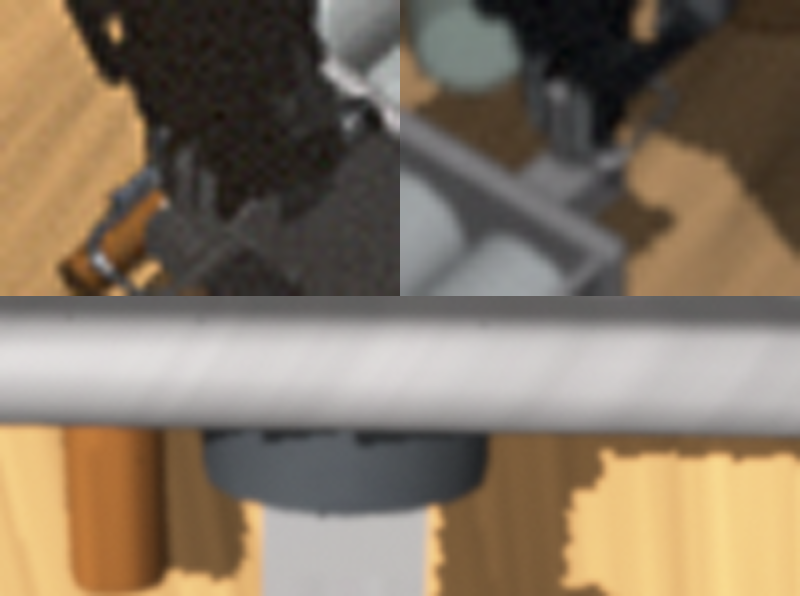

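Scene crop: the loop still sticks out level past the spindle, at (110,230). The collar is hidden by the fingers in this view, so I test by feel whether the sprung ball holds the pin, with a slight lift.

Call:
drive_tool --targets '[{"hand":0.8,"offset":[0,0,-0.1],"turn":[0,0,0]},{"hand":0.8,"offset":[0,0,-0.18],"turn":[0,0,0]},{"hand":0.8,"offset":[0,0,-0.18],"turn":[0,0,0]}]'

```text
t: 15.02
tcp_pos: [0.5695, -0.047, 0.1387]
tool_rot: [[0.137, 0.991, -0.0], [0.991, -0.137, 0.0], [-0.0, -0.0, -1.0]]
force: [0.7, 0.0, -0.9]
opening: 0.0105
grip_force: 58.6
```

```bash
python3 - <<'E'
from h import *
st()
d=load('w5'); print([np.round(proj(d,[[.5696+.127*x,-.047+.992*x,z]]),1).tolist() for x,z in[(.009,.111),(.009,.109),(.009,.123),(.01,.149)]])
E
```

```text
t 15.03 p [ 0.5695 -0.047   0.1387] yang -7.8 zax [-0.  0. -1.] F [ 0.7  0.  -0.9] M [ 0.04 -0.08 -0.01] op 0.0105 g 58.6 q [-0.16  0.4   1.66 -0.    1.08 -0.02]
[[[257.5, 233.0]], [[257.5, 231.5]], [[257.5, 243.1]], [[257.6, 268.7]]]
```

```bash
python3 - <<'E'
from h import *
d=load('w5'); g=d['pixels'].mean(2)
for r in range(206,262,2): print(r, g[r:r+2,255:260].mean().round(), '|', g[r:r+2,222:294:4].mean(0).astype(int).tolist())
E
```

```text
206 185.0 | [89, 77, 93, 193, 190, 190, 189, 184, 186, 185, 188, 188, 188, 190, 190, 92, 88, 94]
208 190.0 | [90, 78, 97, 188, 190, 190, 190, 190, 189, 189, 190, 189, 189, 189, 170, 90, 88, 90]
210 190.0 | [89, 78, 110, 185, 190, 189, 190, 190, 190, 189, 190, 189, 190, 189, 180, 90, 88, 88]
212 190.0 | [89, 80, 100, 182, 190, 189, 189, 189, 189, 189, 190, 189, 189, 190, 189, 91, 89, 87]
214 190.0 | [89, 81, 105, 180, 190, 189, 189, 190, 189, 189, 189, 189, 190, 190, 192, 92, 90, 87]
216 190.0 | [89, 83, 135, 178, 190, 189, 189, 190, 189, 189, 189, 189, 190, 189, 179, 92, 90, 87]
218 190.0 | [110, 94, 158, 178, 189, 189, 189, 188, 190, 189, 190, 189, 189, 190, 165, 91, 90, 87]
220 189.0 | [161, 153, 170, 177, 189, 189, 186, 187, 189, 188, 191, 189, 188, 188, 179, 92, 91, 87]
222 189.0 | [186, 187, 173, 178, 189, 189, 186, 186, 189, 189, 192, 188, 188, 187, 186, 91, 91, 88]
224 189.0 | [189, 190, 172, 178, 189, 189, 186, 186, 189, 189, 192, 188, 188, 188, 163, 92, 91, 87]
226 189.0 | [189, 191, 173, 178, 189, 189, 186, 186, 189, 188, 192, 188, 188, 188, 158, 93, 91, 88]
228 189.0 | [18
[... 882 characters left out ...]
188, 114, 107, 86, 66, 96, 93, 93, 90, 76, 32, 103, 104, 100, 91, 91]
248 94.0 | [190, 186, 181, 110, 107, 81, 71, 97, 95, 94, 91, 78, 30, 105, 107, 102, 89, 91]
250 95.0 | [186, 161, 153, 107, 107, 79, 71, 97, 95, 94, 92, 80, 27, 106, 107, 97, 79, 82]
252 96.0 | [178, 181, 176, 107, 106, 76, 73, 98, 96, 95, 93, 81, 26, 105, 106, 99, 81, 76]
254 96.0 | [139, 136, 136, 107, 106, 70, 75, 98, 96, 96, 94, 83, 25, 103, 106, 98, 55, 51]
256 97.0 | [56, 35, 53, 106, 106, 63, 79, 99, 97, 97, 95, 84, 25, 101, 107, 98, 19, 19]
258 98.0 | [24, 22, 55, 107, 106, 55, 84, 99, 98, 97, 96, 86, 26, 100, 107, 100, 17, 15]
260 98.0 | [21, 22, 64, 107, 107, 50, 88, 100, 98, 98, 97, 88, 28, 99, 107, 103, 19, 15]
```

```bash
python3 - <<'E'
from h import *
for n,rows,c0,c1 in [('w3',range(172,198),225,295),('w4',range(194,215),225,295),('w5',range(212,232),222,294)]:
    d=load(n); hsv=cv2.cvtColor(d['pixels'],cv2.COLOR_RGB2HSV); s=hsv[...,1].astype(float)
    K=[];
    for r in rows:
        x=s[r,c0:c1]; mid=257-c0
        # subpixel crossing of saturation 50 from centre outward
        i=mid
        while x[i]<70: i+=1
        R=c0+i-1+(70-x[i-1])/(x[i]-x[i-1])
        i=mid
        while x[i]<70: i-=1
        L=c0+i+1-(70-x[i+1])/(x[i]-x[i+1])
        # height z at which width = 22 mm
        from scipy.optimize import brentq
        K.append(brentq(lambda z:np.linalg.norm(onz(d,L,r,z)-onz(d,R,r,z))-.022,.05,.14))
    print(n,np.round(np.median(K),4),np.round(np.std(K),4),L,R)
E
```

```text
Traceback (most recent call last):
ValueError: f(a) and f(b) must have different signs
```

Call:
drive_tool --targets '[{"hand":0.8,"offset":[0,0,0.07],"turn":[0,0,0]},{"hand":0.8,"offset":[0,0,0.07],"turn":[0,0,0]}]'

```text
t: 15.28
tcp_pos: [0.5695, -0.0469, 0.1382]
tool_rot: [[0.137, 0.991, -0.0], [0.991, -0.137, 0.0], [0.0, -0.0, -1.0]]
force: [0.0, -0.3, -1.4]
opening: 0.0107
grip_force: 58.7
```

Call:
drive_tool --targets '[{"hand":0.8,"offset":[0,0,0.08],"turn":[0,0,0]},{"hand":0.8,"offset":[0,0,0.08],"turn":[0,0,0]}]'

```text
t: 15.52
tcp_pos: [0.5695, -0.047, 0.1377]
tool_rot: [[0.137, 0.991, 0.0], [0.991, -0.137, -0.0], [0.0, 0.0, -1.0]]
force: [0.1, -0.2, -0.3]
opening: 0.0108
grip_force: 58.9
```

Call:
drive_tool --targets '[{"hand":0.8,"offset":[0,0,0.12],"turn":[0,0,0]},{"hand":0.8,"offset":[0,-0.06,0.12],"turn":[0,0,0]},{"hand":0.8,"offset":[0,-0.06,0.12],"turn":[0,0,0]}]'

```text
t: 15.9
tcp_pos: [0.5695, -0.0469, 0.1376]
tool_rot: [[0.137, 0.991, 0.002], [0.991, -0.137, -0.0], [0.0, 0.002, -1.0]]
force: [-0.2, -0.5, 6.0]
opening: 0.0109
grip_force: 59.7
```

Call:
drive_tool --targets '[{"hand":0.8,"offset":[0.05,0,0],"turn":[0,0,0]},{"hand":0.8,"offset":[0.05,0.06,0],"turn":[0,0,0]},{"hand":0.8,"offset":[0.05,0.06,0],"turn":[0,0,0]}]'

```text
t: 16.27
tcp_pos: [0.5696, -0.0469, 0.1376]
tool_rot: [[0.136, 0.991, 0.001], [0.991, -0.136, -0.001], [-0.001, 0.001, -1.0]]
force: [-1.8, -0.9, 6.5]
opening: 0.0109
grip_force: 59.9
```

Call:
drive_tool --targets '[{"hand":0.8,"offset":[-0.1,0,0],"turn":[0,0,0]},{"hand":0.8,"offset":[-0.1,0,0],"turn":[0,0,0]}]'

```text
t: 16.52
tcp_pos: [0.5696, -0.047, 0.1376]
tool_rot: [[0.137, 0.991, 0.001], [0.991, -0.137, 0.001], [0.001, 0.001, -1.0]]
force: [-1.8, 2.0, 6.0]
opening: 0.0103
grip_force: 59.9
```

```bash
python3 - <<'E'
from h import *
st(); d=load('w3'); hsv=cv2.cvtColor(d['pixels'],cv2.COLOR_RGB2HSV)
for n,r in(('w3',188),('w4',205),('w5',225)):
    h=cv2.cvtColor(load(n)['pixels'],cv2.COLOR_RGB2HSV); print(n,r,h[r,226:246,1].tolist(),h[r,268:292,1].tolist())
E
```

```text
t 16.52 p [ 0.5696 -0.047   0.1376] yang -7.9 zax [ 0.001  0.001 -1.   ] F [-1.8  2.   6. ] M [ 0.31  0.35 -0.04] op 0.0103 g 59.9 q [-0.16  0.4   1.66  0.    1.08 -0.02]
w3 188 [135, 135, 133, 135, 136, 134, 136, 135, 136, 137, 136, 132, 129, 124, 119, 114, 99, 64, 24, 7] [6, 6, 14, 43, 82, 107, 120, 129, 136, 136, 136, 136, 135, 136, 137, 135, 135, 137, 132, 135, 136, 137, 135, 135]
w4 205 [136, 135, 136, 135, 136, 136, 137, 136, 131, 128, 122, 115, 97, 64, 26, 7, 4, 4, 4, 3] [4, 5, 5, 5, 5, 7, 20, 54, 87, 111, 127, 134, 134, 137, 138, 135, 136, 136, 137, 134, 136, 134, 135, 134]
w5 225 [116, 118, 122, 125, 126, 127, 125, 121, 108, 68, 27, 8, 5, 5, 5, 5, 5, 5, 5, 5] [5, 5, 4, 5, 5, 5, 13, 39, 77, 108, 129, 134, 136, 136, 135, 137, 136, 135, 136, 137, 135, 135, 135, 136]
```

```bash
python3 - <<'E'
from h import *
for n,r,L,R in(('w3',188,243,271.55),('w4',205,239,275.3),('w5',225,235.1,275.7)):
    d=load(n)
    print(n,[(round(z,3),np.linalg.norm(onz(d,L,r,z)-onz(d,R,r,z)).round(4)) for z in(.099,.103,.107,.109,.111,.115)])
# hole by wrist pair w3 + scene/side separately
S=load('scene0');D=load('side0');W=load('w3')
print(tri((S,257,218.3),(W,257,203.7)),tri((D,247,161.7),(W,257,203.7)))
# block top width in w1 (z .042, 64 mm) same method as check of wrist-camera height bias
d=load('w1'); s=cv2.cvtColor(d['pixels'],cv2.COLOR_RGB2HSV); print(s[205,216:226].tolist(),s[205,282:292].tolist())
E
```

```text
w3 [(0.099, np.float64(0.023)), (0.103, np.float64(0.0226)), (0.107, np.float64(0.0222)), (0.109, np.float64(0.022)), (0.111, np.float64(0.0218)), (0.115, np.float64(0.0214))]
w4 [(0.099, np.float64(0.0232)), (0.103, np.float64(0.0227)), (0.107, np.float64(0.0223)), (0.109, np.float64(0.022)), (0.111, np.float64(0.0218)), (0.115, np.float64(0.0213))]
w5 [(0.099, np.float64(0.0237)), (0.103, np.float64(0.0231)), (0.107, np.float64(0.0225)), (0.109, np.float64(0.0222)), (0.111, np.float64(0.022)), (0.115, np.float64(0.0214))]
(array([ 0.5691647 , -0.04666127,  0.11074027]), [np.float64(0.0009273381926978984), np.float64(0.0009273381926978235)]) (array([ 0.56827431, -0.04799682,  0.10758005]), [np.float64(0.00019554834421458382), np.float64(0.0001955483442144844)])
[[17, 126, 227], [17, 127, 227], [17, 127, 227], [17, 129, 226], [17, 133, 219], [16, 145, 199], [15, 164, 173], [14, 176, 159], [14, 182, 157], [14, 179, 157]] [[13, 179, 148], [14, 180, 147], [14, 179, 148], [14, 172, 157], [15, 155, 179], [16, 140, 204], [16, 132, 217], [17, 129, 220], [17, 129, 218], [17, 129, 216]]
```

The evidence agrees that the pin is home. The spindle top measures 0.109 to 0.111 by width and by triangulation, and the collar underside is at 0.111. The stop is hard, moving less than 0.2 mm between 2 and 15 N. I press once more gently, unload, release and rise.

Call:
drive_tool --targets '[{"hand":0.8,"offset":[0.05,-0.03,0.1],"turn":[0,0,0]},{"hand":0.8,"offset":[0.05,-0.03,0.1],"turn":[0,0,0]}]'

```text
t: 16.77
tcp_pos: [0.5696, -0.047, 0.1375]
tool_rot: [[0.136, 0.991, 0.002], [0.991, -0.136, -0.0], [-0.0, 0.002, -1.0]]
force: [-3.0, 0.7, 11.1]
opening: 0.0109
grip_force: 60.7
```

Call:
drive_tool --targets '[{"hand":0.8,"offset":[0,0,-0.2],"turn":[0,0,0]},{"hand":0.8,"offset":[0,0,-0.2],"turn":[0,0,0]},{"hand":2.5,"offset":[0,0,-0.2],"turn":[0,0,0]},{"hand":4,"offset":[0,0,-0.2],"turn":[0,0,0]},{"hand":4,"offset":[0,0,-0.2],"turn":[0,0,0]},{"hand":4,"offset":[0,0,-0.2],"turn":[0,0,0]}]'

```text
t: 17.52
tcp_pos: [0.5692, -0.0469, 0.1373]
tool_rot: [[0.137, 0.991, -0.0], [0.991, -0.137, 0.0], [-0.0, -0.0, -1.0]]
force: [0.6, -0.2, 0.2]
opening: 0.04
grip_force: 0.0
```

```bash
python3 - <<'E'
from h import *
st()
E
```

```text
t 17.52 p [ 0.5692 -0.0469  0.1373] yang -7.8 zax [-0.  0. -1.] F [ 0.6 -0.2  0.2] M [0.02 0.02 0.01] op 0.04 g 0.0 q [-0.16  0.4   1.66 -0.    1.08 -0.02]
```

Call:
drive_tool --targets '[{"hand":4,"offset":[0,0,-1],"turn":[0,0,0]},{"hand":4,"offset":[0,0,-3],"turn":[0,0,0]},{"hand":4,"offset":[0,0,-7],"turn":[0,0,0]},{"hand":5,"offset":[0,0,-11],"turn":[0,0,0]},{"hand":6,"offset":[0,0,-11],"turn":[0,0,0]},{"hand":7,"offset":[0,0,-11],"turn":[0,0,0]}]'

```text
t: 18.27
tcp_pos: [0.5688, -0.0468, 0.2475]
tool_rot: [[0.137, 0.991, 0.0], [0.991, -0.137, -0.0], [-0.0, 0.0, -1.0]]
force: [-0.0, 0.3, 0.7]
opening: 0.0701
grip_force: 0.0
```

```bash
python3 - <<'E'
from h import *
st(); w=snap('wrist','w6');a=snap('scene','s6');b=snap('side','d6')
f=lambda d,u,v,W,h,s:cv2.resize(d['pixels'][v:v+h,u:u+W,::-1],None,fx=s,fy=s,interpolation=cv2.INTER_CUBIC)
cv2.imwrite('pics/c6.png',np.hstack([np.vstack([f(a,232,192,50,37,8),f(b,225,142,50,37,8)]),cv2.resize(f(w,215,150,80,118,5),(400,592))]))
E
```

```text
t 18.27 p [ 0.5688 -0.0468  0.2475] yang -7.8 zax [ 0. -0. -1.] F [-0.   0.3  0.7] M [-0.02 -0.02 -0.02] op 0.0701 g 0.0 q [-0.16  0.3   1.51 -0.    1.33 -0.02]
```

View pics/c6.png

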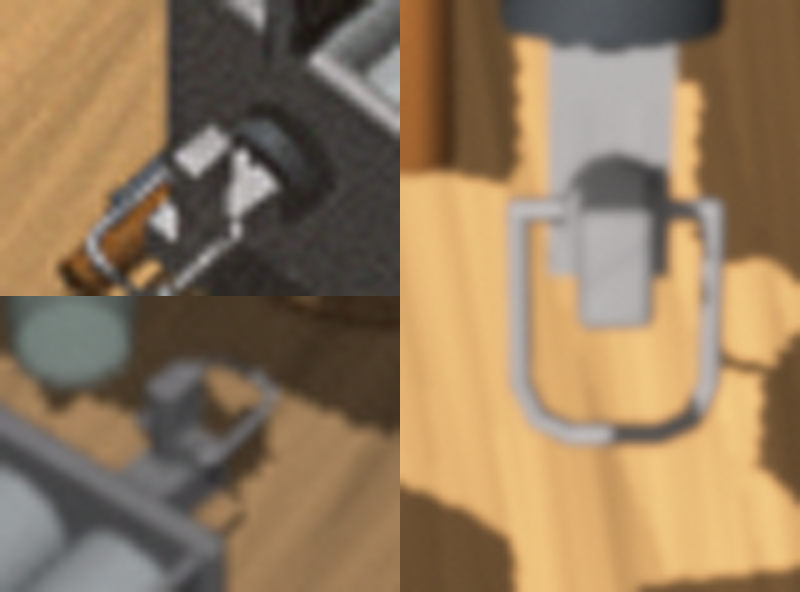

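The pin stands upright in the spindle with its loop open and outward, in line with the spindle. The tab top is at wrist (258.6,203) and the bar middle at wrist (258,236.3), scene (246.7,225.7), side (258.5,152.5).

```bash
python3 - <<'E'
from h import *
W=load('w6');S=load('s6');D=load('d6')
t=tri((W,258.6,203),(S,257.4,210.8),(D,246.9,152.2));print('tab',t)
b=tri((W,258,236.3),(S,246.7,225.7),(D,258.5,152.5));print('bar',b, onz(W,258,236.3,.111))
print('tab on .149',onz(W,258.6,203,.149))
R=np.array(env.get_state()['tool_rot']);p=np.array(env.get_state()['tcp_pos'])
print('tool frame tab',R.T@(onz(W,258.6,203,.149)-p),'bar',R.T@(onz(W,258,236.3,.111)-p))
for n in 's6','d6':
    pass
print(proj(S,[[.5694,-.047,.149]]),proj(D,[[.5694,-.047,.149]]),proj(W,[[.5694,-.047,.149]]))
E
```

```text
tab (array([ 0.56950551, -0.04716071,  0.14667879]), [np.float64(0.00019490645702000898), np.float64(0.0014536689642041104), np.float64(0.0014742814621140825)])
bar (array([ 0.56057157, -0.08876239,  0.11677193]), [np.float64(0.0030419588905973424), np.float64(0.004895238408595133), np.float64(0.0066564928122944044)]) [ 0.56299512 -0.09281556  0.111     ]
tab on .149 [ 0.56972235 -0.04649677  0.149     ]
tool frame tab [0.00049132 0.00174748 0.09702936] bar [-0.04631389  0.00152322  0.13502813]
[[256.86140911 210.24732745]] [[246.38153379 151.6326988 ]] [[258.27468732 203.66145026]]
```

Call:
drive_tool --targets '[{"hand":0,"offset":[-2,0.1,0],"turn":[0,0,0]},{"hand":0,"offset":[-3.9,0.15,0],"turn":[0,0,0]},{"hand":0,"offset":[-3.9,0.15,2],"turn":[0,0,0]},{"hand":0,"offset":[-3.9,0.15,4],"turn":[0,0,0]},{"hand":0,"offset":[-3.9,0.15,6],"turn":[0,0,0]},{"hand":0,"offset":[-3.9,0.15,8],"turn":[0,0,0]},{"hand":0,"offset":[-3.9,0.15,9.5],"turn":[0,0,0]},{"hand":0,"offset":[-3.9,0.15,10.5],"turn":[0,0,0]},{"hand":0,"offset":[-3.9,0.15,10.8],"turn":[0,0,0]},{"hand":0,"offset":[-3.9,0.15,10.8],"turn":[0,0,0]}]'

```text
t: 19.68
tcp_pos: [0.5656, -0.0859, 0.1396]
tool_rot: [[0.137, 0.991, 0.0], [0.991, -0.137, -0.0], [-0.0, 0.0, -1.0]]
force: [1.4, 0.4, 0.1]
opening: -0.0001
grip_force: 0.0
```

Call:
drive_tool --targets '[{"hand":0,"offset":[0,0,0.3],"turn":[0,0,0]},{"hand":0,"offset":[0,0,0.6],"turn":[0,0,0]},{"hand":0,"offset":[0,0,0.8],"turn":[0,0,0]},{"hand":0,"offset":[0,0,0.8],"turn":[0,0,0]}]'

```text
t: 20.18
tcp_pos: [0.5653, -0.0857, 0.1313]
tool_rot: [[0.136, 0.991, -0.0], [0.991, -0.136, 0.0], [0.0, -0.0, -1.0]]
force: [0.2, 0.6, -0.5]
opening: -0.0002
grip_force: 0.0
```

Call:
drive_tool --targets '[{"hand":0,"offset":[0,0,0.2],"turn":[0,0,0]},{"hand":0,"offset":[0,0,0.4],"turn":[0,0,0]},{"hand":0,"offset":[0,0,0.4],"turn":[0,0,0]}]'

```text
t: 20.55
tcp_pos: [0.5651, -0.0857, 0.1271]
tool_rot: [[0.137, 0.991, -0.001], [0.991, -0.137, 0.0], [0.0, -0.001, -1.0]]
force: [0.8, 0.6, 0.5]
opening: 0.0002
grip_force: 0.0
```

Call:
drive_tool --targets '[{"hand":0,"offset":[0,0,0.2],"turn":[0,0,0]},{"hand":0,"offset":[0,0,0.4],"turn":[0,0,0]},{"hand":0,"offset":[0,0,0.4],"turn":[0,0,0]}]'

```text
t: 20.92
tcp_pos: [0.5652, -0.0857, 0.1232]
tool_rot: [[0.137, 0.991, -0.0], [0.991, -0.137, 0.0], [0.0, -0.001, -1.0]]
force: [0.6, -0.4, -0.6]
opening: -0.0002
grip_force: 0.0
```

Call:
drive_tool --targets '[{"hand":0,"offset":[0,0,0.2],"turn":[0,0,0]},{"hand":0,"offset":[0,0,0.4],"turn":[0,0,0]},{"hand":0,"offset":[0,0,0.4],"turn":[0,0,0]}]'

```text
t: 21.3
tcp_pos: [0.5652, -0.0857, 0.1192]
tool_rot: [[0.137, 0.991, -0.0], [0.991, -0.137, 0.0], [0.0, -0.0, -1.0]]
force: [0.3, -0.1, -0.2]
opening: 0.0
grip_force: 0.0
```

Call:
drive_tool --targets '[{"hand":0,"offset":[0,0,0.2],"turn":[0,0,0]},{"hand":0,"offset":[0,0,0.3],"turn":[0,0,0]},{"hand":0,"offset":[0,0,0.3],"turn":[0,0,0]}]'

```text
t: 21.68
tcp_pos: [0.5653, -0.0858, 0.1163]
tool_rot: [[0.137, 0.991, -0.0], [0.991, -0.137, 0.0], [0.0, -0.0, -1.0]]
force: [0.3, -1.0, -0.2]
opening: -0.0004
grip_force: 0.0
```

```bash
python3 - <<'E'
from h import *
st(); a=snap('scene','s7');b=snap('side','d7');w=snap('wrist','w7')
W=load('w6')
# loop legs hidden? expected bar ends (y=+-17) at angle 0.15 in each view, before and after
X=np.array([.5694,-.047,.117]);ax=np.array([.137,.991,0]);ay=np.array([.991,-.137,0])
for th in(.15,.6,1.745):
  for x in (-.025,):
    for y in(-.017,.017):
      P=X+ax*x*np.cos(th)+ay*y-np.array([0,0,.025*np.sin(th)])
      for n in('s6','s7','d6','d7'):
        d=load(n);u=proj(d,[P])[0];i,j=int(round(u[1])),int(round(u[0]));h=cv2.cvtColor(d['pixels'],cv2.COLOR_RGB2HSV);print(th,y,n,u.round(1),h[i-1:i+2,j-1:j+2].reshape(9,3)[:,1].tolist(),h[i,j,2])
E
```

```text
t 21.68 p [ 0.5653 -0.0858  0.1163] yang -7.8 zax [-0.  0. -1.] F [ 0.3 -1.  -0.2] M [-0.02 -0.02 -0.03] op -0.0004 g 0.0 q [-0.22  0.43  1.68 -0.    1.03 -0.09]
0.15 -0.017 s6 [245.8 219.7] [5, 8, 122, 53, 152, 171, 158, 175, 161] 106
0.15 -0.017 s7 [245.8 219.7] [96, 90, 102, 64, 80, 67, 62, 62, 90] 35
0.15 -0.017 d6 [256.3 158.3] [41, 18, 26, 13, 16, 76, 16, 64, 107] 95
0.15 -0.017 d7 [256.3 158.3] [39, 92, 112, 86, 107, 116, 113, 113, 122] 67
0.15 0.017 s6 [255.  227.1] [16, 7, 14, 7, 35, 45, 61, 114, 92] 94
0.15 0.017 s7 [255.  227.1] [48, 78, 51, 83, 33, 72, 97, 83, 101] 39
0.15 0.017 d6 [247.3 153.2] [4, 7, 5, 4, 5, 3, 5, 3, 4] 111
0.15 0.017 d7 [247.3 153.2] [4, 4, 9, 4, 0, 3, 5, 5, 7] 115
0.6 -0.017 s6 [246.9 220.9] [152, 171, 167, 175, 161, 172, 184, 165, 172] 141
0.6 -0.017 s7 [246.9 220.9] [80, 67, 70, 62, 90, 62, 60, 85, 98] 37
0.6 -0.017 d6 [255.4 161.5] [66, 108, 109, 108, 118, 117, 115, 116, 111] 69
0.6 -0.017 d7 [255.4 161.5] [111, 117, 108, 107, 117, 114, 109, 117, 107] 72
0.6 0.017 s6 [256.  228.2] [35, 45, 40, 114, 92, 105, 129, 133, 132] 83
0.6 0.017 s7 [256.  228.2] [33, 72, 116, 83, 101, 97, 111, 123, 112] 48
0.6 0.017 d6 [246.5 156.5] [3, 3, 8, 3, 0, 4, 7, 7, 7] 69
0.6 0.017 d7 [246.5 156.5] [3, 3, 11, 6, 3, 7, 0, 3, 4] 75
1.745 -0.017 s6 [253.2 217.5] [57, 14, 34, 4, 4, 25, 3, 4, 19] 188
1.745 -0.017 s7 [253.2 217.5] [47, 77, 49, 83, 40, 106, 70, 112, 52] 38
1.745 -0.017 d6 [250.2 168.7] [66, 96, 109, 76, 107, 113, 38, 73, 98] 143
1.745 -0.017 d7 [250.2 168.7] [34, 40, 36, 56, 66, 60, 28, 43, 65] 97
1.745 0.017 s6 [262.2 224.7] [47, 43, 60, 41, 56, 35, 41, 34, 65] 41
1.745 0.017 s7 [262.2 224.7] [71, 60, 31, 69, 52, 46, 57, 51, 64] 39
1.745 0.017 d6 [241.3 163.6] [60, 19, 0, 9, 7, 2, 5, 5, 2] 113
1.745 0.017 d7 [241.3 163.6] [58, 22, 0, 9, 2, 2, 2, 4, 4] 118
```

Side view: the loop's leg has left its open position (256,158), and steel now shows where the shut loop should hang (250,169). I rise straight up and check.

Call:
drive_tool --targets '[{"hand":0,"offset":[0,0,-1],"turn":[0,0,0]},{"hand":0,"offset":[0,0,-3],"turn":[0,0,0]},{"hand":0,"offset":[0,0,-7],"turn":[0,0,0]},{"hand":0,"offset":[3.5,0,-12],"turn":[0,0,0]},{"hand":0,"offset":[3.5,0,-14],"turn":[0,0,0]},{"hand":0,"offset":[3.5,0,-14],"turn":[0,0,0]},{"hand":0,"offset":[3.5,0,-14],"turn":[0,0,0]}]'

```text
t: 22.7
tcp_pos: [0.5694, -0.0512, 0.2556]
tool_rot: [[0.137, 0.991, -0.002], [0.991, -0.137, 0.0], [-0.0, -0.002, -1.0]]
force: [-0.2, -0.3, -0.7]
opening: 0.0002
grip_force: 0.0
```

```bash
python3 - <<'E'
from h import *
st(); a=snap('scene','s8');b=snap('side','d8');w=snap('wrist','w8')
X=np.array([.5694,-.047,.117]);ax=np.array([.137,.991,0]);ay=np.array([.991,-.137,0])
L=lambda th,r,y:X+ax*(-r)*np.cos(th)+ay*y-np.array([0,0,r*np.sin(th)])
def line(n,th,pts):
    d=load(n);h=cv2.cvtColor(d['pixels'],cv2.COLOR_RGB2HSV).astype(int)
    u=proj(d,[L(th,*q) for q in pts]).round().astype(int); return [(h[j-1:j+2,i-1:i+2,1].min(),h[j,i,2]) for i,j in u]
left=[(r,-.017) for r in(.01,.015,.02,.025,.03,.035)];bar=[(.042,y) for y in(-.01,-.005,0,.005,.01)];right=[(r,.017) for r in(.01,.015,.02,.025,.03,.035)]
for th in(.15,.7,1.2,1.5,1.745):
    for n in('s6','s8','d6','d8'): print(th,n,'L',[f'{a}/{b}' for a,b in line(n,th,left)],'B',[f'{a}/{b}' for a,b in line(n,th,bar)],'R',[f'{a}/{b}' for a,b in line(n,th,right)])
# change mask centroid within the loop area
for p,q in(('s6','s8'),('d6','d8')):
    A,B=load(p)['pixels'].astype(int),load(q)['pixels'].astype(int);m=np.abs(A-B).max(2)>45;ys,xs=np.nonzero(m[140:260,225:290]);print(q,len(xs),xs.min()+225,xs.max()+225,ys.min()+140,ys.max()+140)
    
print('tab',proj(load('w8'),[[.5694,-.047,.149]]))
E
```

```text
t 22.7 p [ 0.5694 -0.0512  0.2556] yang -7.9 zax [-0.002  0.    -1.   ] F [-0.2 -0.3 -0.7] M [-0.02  0.04  0.  ] op 0.0002 g 0.0 q [-0.16  0.3   1.5  -0.    1.35 -0.03]
0.15 s6 L ['5/116', '5/114', '8/105', '5/106', '3/132', '3/170'] B ['11/108', '17/69', '55/183', '49/180', '63/89'] R ['7/106', '9/60', '5/91', '7/94', '7/84', '53/88']
0.15 s8 L ['14/137', '8/112', '19/108', '144/130', '136/133', '132/133'] B ['139/107', '123/70', '123/185', '110/181', '112/91'] R ['21/69', '21/68', '24/63', '25/72', '46/83', '113/81']
0.15 d6 L ['2/92', '10/91', '10/94', '13/95', '16/81', '21/114'] B ['21/124', '25/141', '54/156', '95/159', '86/156'] R ['3/73', '3/82', '3/105', '3/111', '3/92', '3/96']
0.15 d8 L ['26/120', '85/141', '111/142', '111/141', '112/146', '112/146'] B ['113/142', '113/152', '111/158', '111/156', '111/157'] R ['0/73', '0/80', '2/103', '2/109', '2/90', '2/93']
0.7 s6 L ['5/116', '11/137', '12/136', '152/141', '157/132', '3/127'] B ['55/183', '49/180', '63/89', '110/93', '110/85'] R ['9/61', '9/60', '14/57', '35/83', '119/92', '115/92']
0.7 s8 L ['14/137', '73/144', '142/141'
[... 1884 characters left out ...]
8', '4/92'] B ['14/68', '9/110', '9/108', '33/48', '34/44'] R ['5/61', '25/48', '34/47', '34/41', '34/41', '33/47']
1.745 s8 L ['14/60', '0/63', '0/103', '0/187', '0/187', '5/75'] B ['18/76', '18/71', '21/61', '21/55', '21/73'] R ['16/60', '16/55', '18/54', '21/54', '21/54', '24/50']
1.745 d6 L ['8/61', '10/89', '10/95', '38/143', '4/133', '2/117'] B ['2/110', '2/106', '2/94', '0/102', '2/110'] R ['39/149', '7/140', '0/140', '0/113', '2/110', '2/116']
1.745 d8 L ['6/78', '7/80', '7/80', '37/120', '4/111', '2/109'] B ['2/111', '2/105', '2/93', '3/102', '2/110'] R ['3/81', '3/98', '4/132', '0/113', '0/111', '0/115']
s8 691 233 284 140 259
d8 85 225 287 147 179
tab [[257.60067684 195.36543427]]
```

```bash
python3 - <<'E'
from h import *
X=np.array([.5694,-.047,.117]);ax=np.array([.137,.991,0]);ay=np.array([.991,-.137,0])
A=load('s6')['pixels'].astype(int);B=load('s8')['pixels'].astype(int);d=load('s8')
print('s6');print(A[212:246,248:276].mean(2).astype(int)[::1,::1].tolist() and '')
g=B.mean(2).astype(int)
print('cols',list(range(246,276)))
for r in range(208,242): print(r,g[r,246:276].tolist())
for th in(.15,1.3,1.5,1.745): print(th,proj(d,[X-ax*r*np.cos(th)+ay*y-np.array([0,0,r*np.sin(th)]) for r,y in((0,.017),(.03,.017),(.042,.01),(.042,-.01),(.03,-.017),(0,-.017))]).round(1).tolist())
E
```

```text
s6

cols [246, 247, 248, 249, 250, 251, 252, 253, 254, 255, 256, 257, 258, 259, 260, 261, 262, 263, 264, 265, 266, 267, 268, 269, 270, 271, 272, 273, 274, 275]
208 [135, 137, 143, 149, 142, 139, 117, 62, 52, 56, 63, 108, 169, 116, 74, 68, 71, 77, 89, 92, 89, 60, 42, 39, 51, 54, 65, 56, 57, 61]
209 [137, 144, 146, 145, 140, 137, 117, 61, 53, 75, 117, 158, 171, 166, 124, 47, 47, 64, 83, 89, 91, 84, 51, 45, 33, 42, 62, 63, 62, 59]
210 [141, 146, 147, 143, 141, 131, 91, 60, 99, 142, 163, 164, 169, 166, 115, 78, 89, 43, 53, 84, 85, 75, 68, 51, 44, 47, 47, 62, 59, 57]
211 [145, 145, 142, 138, 132, 101, 65, 73, 178, 189, 184, 182, 173, 107, 65, 153, 185, 69, 37, 51, 72, 70, 65, 60, 45, 46, 43, 61, 62, 61]
212 [147, 145, 144, 131, 103, 94, 72, 61, 118, 180, 183, 173, 107, 55, 58, 152, 187, 103, 85, 45, 46, 58, 65, 60, 47, 40, 32, 49, 61, 64]
213 [145, 142, 133, 108, 94, 91, 101, 68, 59, 98, 164, 91, 54, 49, 58, 143, 185, 181, 179, 103, 46, 46, 53, 58, 47, 47, 38, 42, 61, 56]
214 [144, 133, 95, 98, 91, 85, 74, 88, 55, 59, 78, 58, 55, 49, 70, 150, 180, 182, 187, 185, 85, 36, 55, 47, 46, 49, 41
[... 3207 characters left out ...]
, 46, 38, 46, 45]
240 [142, 145, 136, 137, 135, 139, 141, 136, 136, 136, 142, 141, 99, 67, 70, 73, 67, 70, 69, 68, 68, 72, 73, 76, 71, 73, 53, 42, 39, 43]
241 [137, 134, 135, 135, 136, 137, 136, 137, 132, 139, 143, 142, 142, 101, 68, 69, 72, 71, 71, 72, 69, 81, 70, 71, 68, 80, 73, 61, 42, 39]
0.15 [[261.4, 220.7], [253.7, 228.4], [248.7, 230.0], [243.3, 225.6], [244.5, 221.0], [252.1, 213.4]]
1.3 [[261.4, 220.7], [259.1, 228.3], [256.4, 229.7], [251.1, 225.5], [250.1, 221.1], [252.1, 213.4]]
1.5 [[261.4, 220.7], [260.6, 227.1], [258.4, 228.2], [253.2, 224.0], [251.6, 220.0], [252.1, 213.4]]
1.745 [[261.4, 220.7], [262.4, 225.4], [260.9, 225.8], [255.7, 221.6], [253.4, 218.3], [252.1, 213.4]]
```

```bash
python3 - <<'E'
from h import *
X=np.array([.5694,-.047,.117]);ax=np.array([.137,.991,0]);ay=np.array([.991,-.137,0])
w=load('w8');v=load('d8')
for n,d in(('w',w),('d',v)):
  for th in(1.4,1.55,1.745): print(n,th,proj(d,[X-ax*r*np.cos(th)+ay*y-np.array([0,0,r*np.sin(th)]) for r,y in((0,-.017),(.03,-.017),(.042,-.01),(.042,.01),(.03,.017),(0,.017))]).round(1).tolist())
h=cv2.cvtColor(w['pixels'],cv2.COLOR_RGB2HSV)
for r in range(176,206): print(r,h[r,234:247,1].tolist(),'|',h[r,268:284,1].tolist())
print('side sat|val')
h=cv2.cvtColor(v['pixels'],cv2.COLOR_RGB2HSV)
for r in range(156,176): print(r,h[r,240:260,1].tolist(),'|',h[r,240:260,2].tolist())
E
```

```text
w 1.4 [[238.5, 184.0], [240.4, 180.5], [247.9, 179.3], [267.5, 179.3], [275.0, 180.5], [276.8, 184.0]]
w 1.55 [[238.5, 184.0], [240.3, 176.0], [247.9, 173.2], [267.6, 173.2], [275.1, 176.0], [276.8, 184.0]]
w 1.745 [[238.5, 184.0], [240.2, 170.3], [247.8, 165.4], [267.7, 165.4], [275.2, 170.3], [276.8, 184.0]]
d 1.4 [[251.0, 162.1], [252.2, 168.1], [250.8, 169.4], [245.6, 166.4], [243.3, 163.0], [242.0, 156.9]]
d 1.55 [[251.0, 162.1], [251.2, 169.0], [249.5, 170.7], [244.3, 167.7], [242.4, 163.9], [242.0, 156.9]]
d 1.745 [[251.0, 162.1], [250.0, 170.0], [247.7, 172.1], [242.6, 169.1], [241.1, 164.9], [242.0, 156.9]]
176 [134, 135, 129, 105, 63, 26, 20, 56, 99, 97, 67, 32, 11] | [38, 67, 99, 110, 92, 47, 19, 12, 36, 86, 122, 134, 135, 135, 133, 136]
177 [135, 135, 126, 98, 56, 19, 25, 85, 115, 109, 80, 40, 14] | [49, 79, 110, 124, 110, 71, 31, 14, 25, 69, 115, 132, 135, 133, 136, 134]
178 [135, 133, 121, 87, 44, 19, 34, 96, 119, 112, 83, 43, 15] | [54, 91, 121, 134, 125, 94, 48, 16, 20, 59, 106, 130, 134, 138, 136, 135]
179 [136, 134, 114, 75, 34, 17, 46, 102, 121, 111, 84, 44, 15] | 
[... 6735 characters left out ...]
0, 4, 7, 3, 3, 8, 5, 2, 4, 4, 44, 98, 112, 112, 113, 114, 112, 116] | [113, 92, 76, 71, 72, 74, 85, 101, 111, 117, 119, 115, 122, 145, 162, 159, 156, 157, 159, 163]
173 [7, 8, 10, 3, 4, 7, 0, 3, 8, 5, 4, 2, 26, 92, 113, 114, 113, 114, 113, 116] | [143, 127, 100, 80, 72, 73, 70, 79, 95, 108, 116, 113, 109, 130, 158, 156, 156, 159, 162, 163]
174 [10, 10, 11, 14, 6, 0, 7, 9, 3, 5, 7, 5, 27, 94, 113, 113, 116, 111, 113, 114] | [156, 149, 135, 112, 84, 70, 71, 81, 96, 105, 103, 100, 94, 125, 153, 154, 158, 161, 163, 161]
175 [8, 10, 11, 11, 7, 6, 6, 11, 5, 3, 9, 6, 35, 93, 112, 117, 112, 113, 114, 112] | [158, 157, 156, 143, 113, 82, 80, 96, 107, 97, 85, 82, 88, 121, 153, 155, 161, 162, 161, 159]
```

```bash
python3 - <<'E'
from h import *
w=load('w8');h=cv2.cvtColor(w['pixels'],cv2.COLOR_RGB2HSV)
for r in range(160,178): print(r,h[r,234:250,1].tolist(),'|',h[r,264:282,1].tolist())
X=np.array([.5694,-.047,.117]);ax=np.array([.137,.991,0]);ay=np.array([.991,-.137,0])
for th in(1.45,1.55,1.65,1.745): print(th,proj(w,[X-ax*r*np.cos(th)+ay*y-np.array([0,0,r*np.sin(th)]) for r,y in((.03,.017),(.036,.015),(.040,.0125),(.042,.011),(.044,.0))]).round(1).tolist())
E
```

```text
160 [136, 136, 136, 136, 133, 128, 120, 119, 120, 110, 83, 40, 12, 4, 4, 3] | [4, 4, 4, 7, 26, 64, 103, 129, 135, 136, 136, 136, 135, 137, 137, 135, 134, 136]
161 [136, 135, 135, 136, 134, 128, 122, 120, 119, 110, 83, 41, 13, 4, 3, 4] | [3, 4, 4, 7, 25, 66, 105, 129, 132, 135, 136, 137, 136, 134, 136, 136, 135, 137]
162 [135, 135, 135, 136, 136, 131, 123, 120, 119, 110, 82, 42, 12, 4, 3, 3] | [4, 4, 4, 7, 26, 69, 107, 126, 126, 129, 134, 136, 136, 134, 136, 136, 136, 137]
163 [136, 135, 135, 134, 136, 131, 124, 120, 120, 110, 83, 42, 12, 6, 3, 4] | [4, 4, 4, 8, 29, 71, 105, 118, 118, 123, 131, 137, 135, 138, 136, 135, 136, 135]
164 [138, 134, 135, 136, 137, 132, 125, 120, 118, 110, 82, 42, 14, 7, 3, 6] | [4, 4, 4, 7, 29, 71, 104, 116, 116, 121, 130, 137, 136, 136, 139, 138, 136, 137]
165 [136, 136, 135, 137, 136, 133, 127, 120, 119, 112, 82, 42, 14, 4, 4, 4] | [4, 4, 4, 8, 27, 71, 104, 114, 116, 120, 129, 134, 135, 136, 137, 135, 134, 136]
166 [138, 134, 138, 136, 134, 134, 128, 121, 119, 111, 83, 42, 14, 6, 6, 4] | [4, 4, 4, 8, 31, 73, 104, 115, 117, 124, 129, 134, 136, 134, 133, 13
[... 1348 characters left out ...]
, 43, 74, 84, 59, 32, 18, 28, 64, 104, 129, 135, 137, 134]
176 [134, 135, 129, 105, 63, 26, 20, 56, 99, 97, 67, 32, 11, 6, 6, 6] | [5, 7, 9, 17, 38, 67, 99, 110, 92, 47, 19, 12, 36, 86, 122, 134, 135, 135]
177 [135, 135, 126, 98, 56, 19, 25, 85, 115, 109, 80, 40, 14, 7, 6, 6] | [3, 6, 6, 24, 49, 79, 110, 124, 110, 71, 31, 14, 25, 69, 115, 132, 135, 133]
1.45 [[275.0, 179.0], [272.7, 178.1], [270.1, 177.5], [268.5, 177.2], [257.7, 176.9]]
1.55 [[275.1, 176.0], [272.8, 174.5], [270.1, 173.6], [268.6, 173.2], [257.7, 172.7]]
1.65 [[275.1, 173.0], [272.8, 171.0], [270.2, 169.8], [268.6, 169.1], [257.7, 168.5]]
1.745 [[275.2, 170.3], [272.9, 167.8], [270.2, 166.2], [268.7, 165.4], [257.7, 164.7]]
```

The wrist view puts the loop's lower corners at row 173, which means an angle of about 1.55 and not yet 1.745. I wait a second and measure again to see whether it is still swinging.

Call:
drive_tool --targets '[{"hand":0,"offset":[0,0,0],"turn":[0,0,0]},{"hand":0,"offset":[0,0,0],"turn":[0,0,0]},{"hand":0,"offset":[0,0,0],"turn":[0,0,0]},{"hand":0,"offset":[0,0,0],"turn":[0,0,0]},{"hand":0,"offset":[0,0,0],"turn":[0,0,0]},{"hand":0,"offset":[0,0,0],"turn":[0,0,0]},{"hand":0,"offset":[0,0,0],"turn":[0,0,0]},{"hand":0,"offset":[0,0,0],"turn":[0,0,0]}]'

```text
t: 23.85
tcp_pos: [0.5702, -0.0511, 0.2564]
tool_rot: [[0.137, 0.991, 0.0], [0.991, -0.137, -0.0], [-0.0, 0.0, -1.0]]
force: [0.6, -0.5, -0.3]
opening: -0.0002
grip_force: 0.0
```

```bash
python3 - <<'E'
from h import *
st();w=snap('wrist','w9');h=cv2.cvtColor(w['pixels'],cv2.COLOR_RGB2HSV)
for r in range(164,178,1): print(r,h[r,236:248,1].tolist(),'|',h[r,266:280,1].tolist())
# pin height/tilt check: tab top in w9 vs w6 (grey edges along centre column)
g=w['pixels'].mean(2).astype(int); print('col258 rows',[(r,g[r,256:261].mean().astype(int)) for r in range(172,214,1)])
print('row197',g[197,240:276].tolist()); print('pred tab corners',proj(w,[[.5694+.137*x+.991*y,-.047+.991*x-.137*y,z] for x,y,z in((.01,-.006,.149),(.01,.006,.149),(-.01,-.006,.149),(-.01,.006,.149),(.009,0,.111))]).round(1).tolist())
E
```

```text
t 23.85 p [ 0.5702 -0.0511  0.2564] yang -7.8 zax [ 0. -0. -1.] F [ 0.6 -0.5 -0.3] M [ 0.01 -0.06  0.03] op -0.0002 g 0.0 q [-0.16  0.29  1.49 -0.    1.35 -0.03]
164 [137, 136, 130, 123, 119, 113, 91, 54, 20, 6, 3, 3] | [23, 62, 97, 112, 117, 118, 125, 131, 135, 134, 134, 134, 137, 136]
165 [138, 135, 131, 124, 119, 114, 93, 53, 19, 6, 4, 6] | [24, 62, 96, 113, 117, 116, 124, 132, 134, 134, 135, 134, 137, 136]
166 [134, 135, 131, 122, 119, 112, 93, 53, 20, 7, 4, 6] | [24, 63, 97, 112, 116, 119, 126, 133, 136, 137, 138, 137, 136, 136]
167 [134, 134, 128, 120, 118, 112, 91, 53, 20, 6, 4, 6] | [25, 63, 97, 114, 116, 120, 128, 134, 137, 136, 136, 137, 135, 135]
168 [134, 135, 127, 120, 118, 112, 94, 53, 20, 7, 4, 6] | [26, 67, 100, 115, 116, 120, 129, 134, 136, 135, 138, 135, 136, 135]
169 [136, 136, 130, 122, 118, 113, 93, 54, 20, 6, 4, 4] | [30, 70, 102, 116, 117, 119, 129, 135, 136, 136, 134, 138, 134, 136]
170 [138, 137, 133, 125, 119, 113, 90, 50, 17, 6, 4, 4] | [27, 71, 104, 117, 118, 121, 129, 134, 135, 135, 139, 135, 134, 136]
171 [134, 135, 132, 125, 120, 108, 81, 40, 15, 6, 4, 
[... 1287 characters left out ...]
5, np.int64(179)), (196, np.int64(179)), (197, np.int64(180)), (198, np.int64(180)), (199, np.int64(180)), (200, np.int64(179)), (201, np.int64(179)), (202, np.int64(179)), (203, np.int64(178)), (204, np.int64(176)), (205, np.int64(173)), (206, np.int64(176)), (207, np.int64(183)), (208, np.int64(185)), (209, np.int64(185)), (210, np.int64(185)), (211, np.int64(185)), (212, np.int64(185)), (213, np.int64(185))]
row197 [169, 170, 172, 174, 179, 183, 183, 178, 169, 165, 171, 176, 179, 181, 181, 181, 182, 182, 181, 181, 177, 161, 138, 122, 120, 126, 142, 167, 183, 189, 191, 191, 192, 193, 194, 192]
pred tab corners [[248.2, 183.0], [263.5, 183.0], [248.4, 206.9], [263.4, 206.9], [256.0, 172.3]]
```

```bash
python3 - <<'E'
from h import *
x,e=tri((load('w3'),212.5,193),(load('scene0'),242.5,225.5)); print(x,e)
v=x-np.array([.5694,-.047,.111]); print('mill x,y,z rel to hole top',v@[.137,.991,0],v@[-.991,.137,0],v[2])
w=load('w9');h=w['pixels'].mean(2).astype(int)
# scene/side now
a=snap('scene','s9');g=a['pixels'].mean(2).astype(int)
for r in range(218,234): print(r,g[r,250:272].tolist())
E
```

```text
[ 0.52400394 -0.05399575  0.04324428] [np.float64(0.0013792503267350345), np.float64(0.0013792503267350722)]
mill x,y,z rel to hole top -0.01315204892660625 0.04402907877081486 -0.06775572320953935
218 [97, 149, 193, 182, 75, 57, 62, 57, 65, 67, 117, 178, 119, 72, 53, 57, 58, 39, 35, 42, 49, 58]
219 [102, 180, 190, 154, 69, 57, 58, 62, 68, 62, 75, 126, 65, 51, 54, 59, 55, 47, 46, 54, 57, 61]
220 [71, 122, 151, 88, 63, 55, 58, 60, 60, 54, 75, 107, 68, 56, 60, 61, 57, 54, 58, 57, 59, 57]
221 [61, 61, 68, 73, 68, 69, 70, 60, 58, 58, 60, 74, 63, 59, 61, 56, 58, 59, 57, 61, 56, 58]
222 [58, 58, 59, 55, 52, 62, 71, 67, 61, 64, 59, 65, 54, 71, 66, 55, 57, 62, 58, 53, 61, 57]
223 [57, 61, 58, 61, 62, 65, 70, 63, 63, 61, 59, 60, 49, 43, 55, 61, 59, 59, 61, 62, 62, 56]
224 [85, 91, 61, 57, 63, 64, 62, 62, 61, 57, 55, 64, 52, 45, 41, 50, 56, 56, 56, 56, 60, 58]
225 [152, 141, 77, 57, 58, 60, 61, 61, 61, 51, 40, 68, 49, 39, 45, 40, 49, 56, 66, 63, 59, 61]
226 [142, 80, 65, 67, 68, 61, 59, 62, 58, 45, 41, 69, 45, 45, 46, 43, 41, 42, 68, 59, 59, 55]
227 [80, 66, 65, 62, 65, 62, 66, 52, 66, 57, 46, 60, 47, 44, 43, 45, 47, 42, 44, 52, 55, 57]
228 [65, 68, 68, 62, 61, 67, 65, 54, 52, 56, 62, 58, 43, 43, 41, 50, 45, 41, 42, 40, 51, 56]
229 [66, 70, 64, 66, 67, 69, 75, 71, 48, 39, 49, 38, 44, 47, 40, 40, 42, 43, 42, 44, 45, 45]
230 [67, 69, 67, 65, 68, 69, 74, 74, 70, 66, 56, 34, 44, 49, 42, 41, 46, 45, 43, 45, 41, 46]
231 [62, 63, 67, 69, 71, 70, 70, 68, 68, 71, 69, 52, 43, 43, 43, 46, 42, 41, 42, 41, 44, 42]
232 [65, 63, 69, 88, 67, 67, 71, 72, 69, 71, 65, 67, 56, 48, 46, 45, 44, 38, 45, 47, 45, 40]
233 [62, 68, 95, 142, 77, 67, 70, 71, 69, 73, 67, 71, 74, 55, 49, 42, 50, 47, 40, 38, 43, 41]
```

The loop measures 1.55 to 1.57 rad from level, steady, in both views. Open, its bar was level with the hinge (0.117) while the joint read 0.1 to 0.2. So hanging straight along the shank is the 1.745 stop, and the loop is shut. The tab is still at home height, and the arm is clear of everything.

```bash
python3 -c "
from cell import env
print(env.close_job())"
```

```text
the job is handed in; nothing more can be done
None
```

The job is handed in at about 24 s: the pin is home in the spindle with its loop outward, and the arm is clear of everything. I read the loop as fully shut because it hangs straight along the shank (1.55–1.57 rad from level), taking that as its 1.745 stop; I had no picture views left to check it by eye, and I felt no catch force as it closed.

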